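Lock the book stop on the scanning cradle

TASK

Slide the blue stop along its track until it rests against the spine of the red book, without shoving the book. Then lock it with the white clamp knob that sits loose on its stud: without lifting it or forcing it, turn it backward (anticlockwise from above) until you feel the thread start drop in, then forward (clockwise) until it is down on the stop's foot plate and snug, and let go. Leave everything else on the cradle and the desk where it is.

Things in the scene. Friction and masses are not known exactly. Their poses are not given: they have to be found in the camera images.
- cradle: Black board lying on the desk, 260 x 500 x 12 mm, fixed. Its x runs across it, its y along it: the stop slides in the cradle's +y towards the book. Origin on the desk, 25 mm from the middle of the board towards the stud end.
- stop_grip (a point): Point in the blue upright of the stop, 12 mm below its top edge, midway in its thickness. The upright is 70 mm wide, 10 mm thick (along the track), its top 80 mm above the desk; pinch it here from above along the track, or push it. Its slotted aluminium foot plate (52 mm wide, top 22 mm above the desk) runs from it under the knob. Sliding takes about 2 N; it stays where it is left; travel 75 mm.
- stop_face (a point): Point on the upright's flat face that looks to the book, 25 mm above the desk. The gap to the book is its distance from book_spine along the cradle's y (at first 24 to 62 mm).
- book_spine (a point): Middle of the spine of the red closed book (205 mm across the track, 150 mm along it, 28 mm thick, about 0.9 kg), loose on the cradle, its top 40 mm above the desk. The spine is parallel to the upright; axes as the cradle's. The book slides if pushed with some 5 to 9 N.
- stud_axis (a point): Point on the axis of the fixed upright steel stud (24 mm across), at the height of the foot plate's top (22 mm above the desk). The angle where its thread starts differs each time and is hidden under the knob. Turned clockwise before it has dropped, the knob meets a solid stop; after the drop it is stopped from turning more than 20 degrees further back.
- knob_mid (a point): Centre of the white oblong clamp knob, half-way up: 56 mm long (its x), 36 mm wide (its y; grip the flat sides from above), 50 mm tall, 0.11 kg, 1 mm of side play on the stud. It starts loose on the stud's crown, centre 38 mm above stud_axis. Turned anticlockwise it stays at that height until, after 25 to 100 degrees, it drops 7 mm; held in a grip, it must be let down or pressed with a few N.
- knob_top (a point): Middle of the knob's top face, which bears a red line along the knob's x. After the drop, turning clockwise screws it down 5 mm per radian (1 mm of play), 50 to 100 degrees in all, until its foot is on the foot plate (knob_mid 25 mm above stud_axis) and it tightens: 0.15 to 0.3 N m makes it snug, and it stays tight when let go. It may be regrasped between turns.
- weight: Brass page weight on the cradle, 32 mm across, 22 mm tall; origin at its underside. Leave alone.
- eraser: Blue eraser on the cradle, 45 x 20 x 12 mm; origin at its underside. Leave alone.
- mouse: White computer mouse on a blue mat. Leave alone.
- brush: Brush on the desk. Leave alone.
- driver: Screwdriver on the desk. Leave alone.
- pen_cup: Grey cup, 95 mm tall. Leave alone.
- glue: White jar, 100 mm tall. Leave alone.
Things that resemble listed ones, but are neither listed nor needed, are in the scene too. What is shaped like the part that bears knob_mid but purple or turquoise is not meant.

How it is judged:
On the way, in this order (a step that is already met when the one before it is completed fails the run):
1. the stop rests against the book's spine, the knob still up on the crown (y of stop_face in the frame of book_spine above -0.003 m and z of knob_mid in the frame of stud_axis above 0.036 m), for 0.2 s.
2. the knob's thread start has dropped in (z of knob_mid in the frame of stud_axis below 0.0335 m), for 0.1 s.
At the end, for the whole second after the job is handed in: the knob is screwed down, its foot within 1.5 mm of the stop's foot plate, and clamps it with more than 3 N after it is let go; the stop's face is within 3 mm of the book's spine; all at rest (z of knob_mid in the frame of stud_axis below 0.0265 m and horizontal distance between knob_mid and stud_axis below 0.004 m and contact force between knob and stop above 3 N and y of stop_face in the frame of book_spine above -0.003 m and linear speed of knob below 0.01 m/s); the robot touches nothing.
It fails at once if the knob is forced against the stud or overtightened (contact force between knob and cradle above 60 N).
It fails at once if the knob is lifted more than 5 mm (z of knob_mid in the frame of stud_axis above 0.043 m).
It fails at once if the book is shoved more than 8 mm (distance of book_spine from where it was at the start of the episode above 0.008 m).
It fails at once if one of the other things is moved more than 20 mm (distance of any of weight, eraser, mouse, brush, driver, pen_cup, glue from where it was at the start of the episode above 0.02 m).
It also fails if it takes over 72 s, if anything falls off the work surface, if the arm or the gripper's body presses on something with over 40 N, if the wrist force passes 120 N, or if a joint passes its speed limit or range.

ROBOT

A 7-joint arm with a two-finger parallel gripper is mounted at the origin on the work surface. World frame = base frame: x ahead of the robot, y to its left, z up, the work surface at z = 0. Lengths are in m, angles in rad, forces in N, time in s.
With the tool pointing down it reaches from about 0.4 to 0.85 m from the base axis. Payload 10.4 kg.
Tool frame: the origin (TCP) lies at the very end of the fingers, on their centre line; the grasp point (between the pads) lies 19 mm behind it (manip.grip_depth is the distance from the TCP to the grasp point, in m); z points along the fingers, x is the direction in which the jaws open and shut, and the axes are right-handed (so a half turn about z gives the same grasp; the last joint's range is limited). The gripper opens to 85 mm and grips with 20 to 120 N. Pads are 22 mm wide; open, the fingers measure 114 mm over their backs; the gripper's body (76 mm by 85 mm) begins 54 mm behind the grasp point. The pads swing forward as they close: fully open they stand 13 mm farther back than shut.
Start: joints at [-1.189, 0.332, -0.065, 1.46, 0.022, 1.35, -0.088], TCP at [0.246, 0.575, 0.231] pointing down, gripper open.
Joint ranges: [-2.6, 2.6], [-0.5, 2.12], [-1.47, 1.34], [0.16, 2.42], [-1.27, 4.41], [0.06, 2.06], [-2.6, 2.6]. Speed limits (rad/s): [2.22, 2.22, 2.79, 2.79, 3.14, 3.14, 3.14].

INTERFACE

Orientations are given as a unit quaternion [x, y, z, w].
In Python, from workcell import manip, cams gives the robot as it stands. The module is installed in compiled form; this text tells all that it offers.
- The arm moves only by the tool move_arm, never from a script. Its arguments are lists of equal length, an entry for each row: "claw": the opening, from 0 (shut) to 1 (fully open); "dp": the shift along the tool's x, y, z as a fraction of full scale, a list of three; "turn": the turn, a rotation vector about the tool's x, y, z as a fraction of full scale, a list of three. A call has 1 to 8 rows; each row shifts and turns the commanded pose from where the row before left it, along the tool's axes as they then stand; what a row does not reach is not made up. Full scale, the value 1, is 200 mm for a shift and 45 degrees for a turn. A row lasts 1/12 s, in which the tool goes at most 41.7 mm and 7.16 degrees, less where a joint would pass 70% of its speed; a pose out of reach is approached as far as the arm can. A call with a number of a shift or a turn outside -1 to 1 is refused whole. A call with a gripper value outside its range is refused whole. The fingers move at their own pace and stop on an object; "grip_force" is the grip in N (left out, the last holds). Time passes only in rows, so rows that do not move let the fingers close. It gives the time, the measured TCP pose, the force and the opening at its end, in the units of the state.
- manip.get_obs(): the state, without advancing time (a new reading comes with each control period).
- cams.camera(name): name is "scene" or "top" or "wrist"; returns the picture (384x512x3 uint8, red, green, blue); there is no depth.
- cams.camera_info(name): a dict with "fx", "fy", "cx", "cy" (pixels), "pose" (4x4, takes a point from camera to world coordinates); the wrist camera has in their place "tool_from_camera" (4x4, takes a point from camera to tool coordinates, whose origin is the TCP and whose axes are the tool frame's). Camera axes: x right, y down, z forward; pixel columns grow to the right and rows downward; lengths in m; the calibration is good to about 2 mm. The wrist camera is an equidistant fisheye: a pixel r from the principal point sees the ray r / f radians off the axis. A picture is of the moment at which its call begins: read the wrist's pose just before it. camera_info takes no time and is no camera call.
- manip.hand_in(): hands the job in, once; it reports no verdict.
The state is a dict: "clock": time; "joint_pos": joint angles; "joint_velocities": joint speeds; "tau": joint torques, N m; "position": TCP position; "ee_rot": TCP orientation; "ft_force": force on the tool from outside, world axes, zero at the start; "torque": the same for the moment, N m; "grip_width": opening from 0.0 (shut) to 1.0 (fully open).
Only numpy, scipy, OpenCV 4.12 (cv2) and the standard library are available. Lean on these libraries where they do the work, as an engineer would, in place of code of your own. Each camera call takes 0.05 s, during which the arm holds its last target.

## Working session

There is one attempt and no reset: what is moved stays moved. The work goes in short steps, Python scripts to look and compute and a tool call to move; the robot and the scene stay as the last step left them, time stands still between calls to the robot, and variables do not carry over. Pictures are saved under pics/ and viewed, and the job is handed in when it is done.

Besides the shell and the picture viewer there is one more tool, called after ">>>" in YAML: its name, and indented under it one key for each argument. move_arm: Moves the arm, as the interface text tells. Shift numbers are shares of 200 mm and turn numbers shares of 45 degrees, none past 1 either way. Its arguments: {"type":"object","properties":{"claw":{"type":"array","items":{"type":"number"}},"dp":{"type":"array","items":{"type":"array","items":{"type":"number"}}},"turn":{"type":"array","items":{"type":"array","items":{"type":"number"}}},"grip_force":{"type":"number"}},"required":["claw","dp","turn"]}

```bash
mkdir -p pics; python3 - <<'E'
from workcell import manip,cams
import cv2,json,numpy as np
for n in ["scene","top","wrist"]:
    o=manip.get_obs()
    im=cams.camera(n); cv2.imwrite(f"pics/{n}0.png",im[:,:,::-1])
    ci=cams.camera_info(n); print(n,{k:(np.round(v,4).tolist()) for k,v in ci.items()})
print(manip.get_obs(), manip.grip_depth)
E
```

```text
scene {'fx': 496.6162, 'fy': 496.6162, 'cx': 245.3304, 'cy': 191.2762, 'pose': [[0.6461, 0.6078, -0.4616, 1.2565], [0.7631, -0.5042, 0.4042, -0.6347], [0.0129, -0.6135, -0.7896, 1.2596], [0.0, 0.0, 0.0, 1.0]]}
top {'fx': 420.3865, 'fy': 420.3865, 'cx': 258.0219, 'cy': 190.5374, 'pose': [[-0.0011, -0.9803, 0.1973, 0.3137], [-0.9999, -0.0018, -0.0145, -0.029], [0.0146, -0.1973, -0.9802, 1.3715], [0.0, 0.0, 0.0, 1.0]]}
wrist {'fx': 297.3186, 'fy': 297.3186, 'cx': 252.2669, 'cy': 190.35, 'tool_from_camera': [[1.0, 0.0001, -0.0008, 0.0015], [0.0001, 0.9515, 0.3075, -0.0785], [0.0008, -0.3075, 0.9515, -0.1428], [0.0, 0.0, 0.0, 1.0]]}
{'clock': 0.15, 'joint_pos': array([-1.18860423,  0.33274178, -0.06472165,  1.46071917,  0.02161613,
        1.34989388, -0.0884865 ]), 'joint_velocities': array([ 0.00054702, -0.00093066, -0.00126783, -0.00256918,  0.00114338,
       -0.00124572,  0.00206579]), 'tau': array([ 1.98101875e-04, -6.25828958e+01,  4.89073468e-02, -3.91853285e+01,
        1.63932407e-02,  7.54720531e-03,  2.10217465e-06]), 'position': array([0.24602804, 0.57424512, 0.2307033 ]), 'ee_rot': array([ 8.34798723e-01,  5.50555000e-01, -4.29902140e-04,  3.15156824e-04]), 'ft_force': array([-0.40402128, -0.82453693, -0.72090764]), 'torque': array([-0.01698235,  0.00365143, -0.04009748]), 'grip_width': 0.9972021533263441} 0.0187
```

View pics/scene0.png

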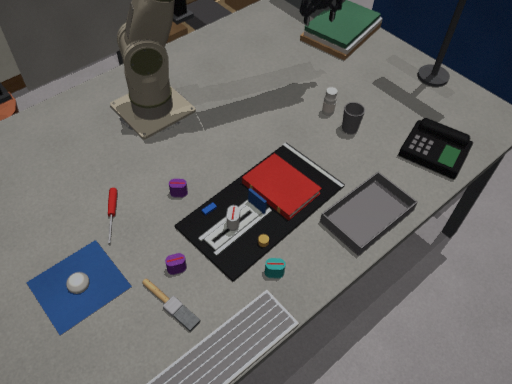

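View pics/top0.png

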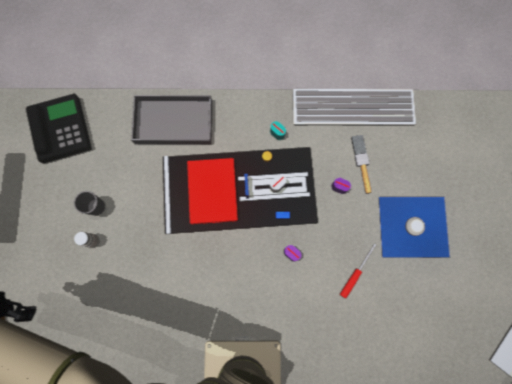

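View pics/wrist0.png

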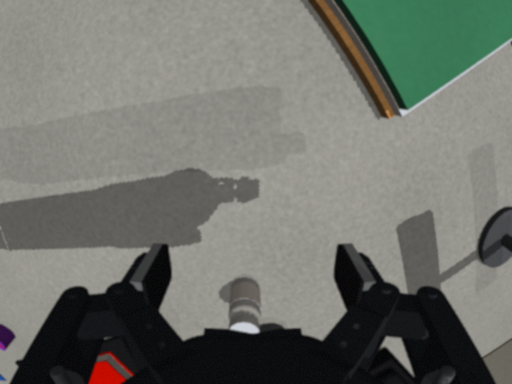

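```bash
python3 - <<'E'
import cv2
a=cv2.imread("pics/top0.png")[140:240,155:325]; cv2.imwrite("pics/topc.png",cv2.resize(a,None,fx=4.7,fy=4.7,interpolation=cv2.INTER_CUBIC))
a=cv2.imread("pics/scene0.png")[140:280,170:350]; cv2.imwrite("pics/scenec.png",cv2.resize(a,None,fx=4,fy=4,interpolation=cv2.INTER_CUBIC))
E
```

```text
(no output)
```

View pics/topc.png

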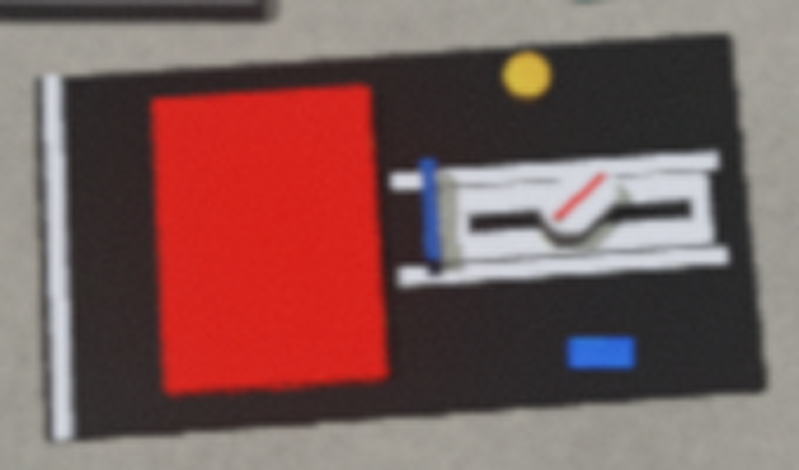

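View pics/scenec.png

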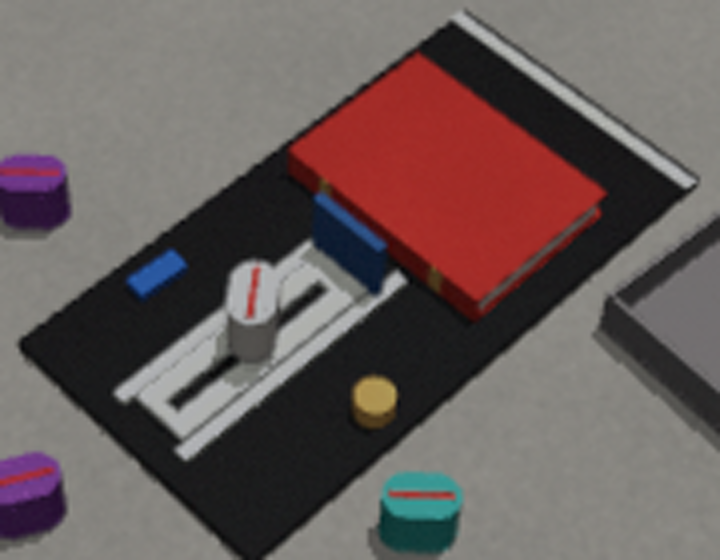

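```bash
cat > h.py <<'E'
import numpy as np,cv2
from workcell import manip,cams
def ray(n,u,v,z):
    ci=cams.camera_info(n);P=np.array(ci['pose'])
    d=P[:3,:3]@np.array([(u-ci['cx'])/ci['fx'],(v-ci['cy'])/ci['fy'],1]);o=P[:3,3]
    return o+d*(z-o[2])/d[2]
def wray(T,R,u,v,z):
    ci=cams.camera_info('wrist');P=np.array(ci['tool_from_camera'])
    p=np.array([(u-ci['cx']),(v-ci['cy'])]);r=np.hypot(*p);th=r/ci['fx']
    d=np.r_[p/max(r,1e-9)*np.sin(th),np.cos(th)]
    o=T+R@P[:3,3];d=R@P[:3,:3]@d
    return o+d*(z-o[2])/d[2]
E
python3 - <<'E'
from h import *
def c(n,pts,z,k,off):
    for p in pts: print(n,p,np.round(ray(n,(p[0]+.5)/k-.5+off[0],(p[1]+.5)/k-.5+off[1],z)*1000,1)[:2])
t=lambda pts,z:c('top',pts,z,4.7,(155,140)); s=lambda pts,z:c('scene',pts,z,4,(170,140))
t([(40,78),(728,37),(765,388),(50,438)],.012)
print('book');t([(152,98),(370,85),(387,378),(165,393)],.04); s([(420,55),(290,155),(478,310),(606,195)],.04)
print('upr');t([(428,158),(438,260)],.08); s([(316,197),(385,247)],.08)
print('knob');t([(580,197),(556,217),(604,175)],.085); s([(254,290),(258,268),(250,313)],.085)
E
```

```text
top (40, 78) [703.9 268.1]
top (728, 37) [ 736. -223.]
top (765, 388) [ 482.8 -242.3]
top (50, 438) [447.9 250.1]
book
top (152, 98) [681.7 183.6]
top (370, 85) [691.5  32.2]
top (387, 378) [485.9  18.5]
top (165, 393) [475.6 168.2]
scene (420, 55) [484.2 166.9]
scene (290, 155) [497.4  15.3]
scene (478, 310) [702.   27.3]
scene (606, 195) [686.3 179.8]
upr
top (428, 158) [629.5  -9.1]
top (438, 260) [559.7 -16.1]
scene (316, 197) [566.2 -17.2]
scene (385, 247) [634.7  -8.4]
knob
top (580, 197) [ 601.7 -110.8]
top (556, 217) [588.  -94.6]
top (604, 175) [ 616.8 -127. ]
scene (254, 290) [ 605.6 -110.1]
scene (258, 268) [592.3 -95.3]
scene (250, 313) [ 619.5 -125.2]
```

```bash
cat >> h.py <<'E'
from scipy.spatial.transform import Rotation as Ro
def state():
    o=manip.get_obs();R=Ro.from_quat(o['ee_rot']).as_matrix();return o,np.array(o['position']),R
def yaw(R): return np.degrees(np.arctan2(R[1,0],R[0,0]))
def plan(target,a,n):
    """n rows to target TCP with tool pointing down, tool x at angle a deg"""
    o,p,R=state(); t=np.array(target)
    Rt=Ro.from_euler('z',a,degrees=True).as_matrix()@np.diag([1,-1,-1])
    w=Ro.from_matrix(R.T@Rt).as_rotvec(); d=(t-p)/n
    rows=[];Rc=R
    for i in range(n):
        rows.append((Rc.T@d)/.2); Rc=Rc@Ro.from_rotvec(w/n).as_matrix()
    print('p',np.round(p,4),'yaw',round(yaw(R),2),'step mm',np.linalg.norm(d)*1e3,'turn deg',np.degrees(np.linalg.norm(w))/n)
    print('turn/row',np.round(w/n/np.radians(45),4).tolist())
    for i in range(0,n,8): print(str([np.round(r,3).tolist() for r in rows[i:i+8]]))
E
python3 -c "
from h import *
plan([.6,-.06,.2],4,24)"
```

```text
p [0.246  0.5742 0.2307] yaw 66.81 step mm 30.29099941753173 turn deg 2.617092942752351
turn/row [0.0, 0.0, 0.0582]
[[-0.092, 0.12, 0.007], [-0.087, 0.124, 0.006], [-0.081, 0.128, 0.006], [-0.075, 0.131, 0.006], [-0.069, 0.135, 0.006], [-0.063, 0.138, 0.006], [-0.057, 0.14, 0.006], [-0.05, 0.143, 0.006]]
[[-0.043, 0.145, 0.006], [-0.037, 0.147, 0.006], [-0.03, 0.148, 0.006], [-0.023, 0.15, 0.006], [-0.016, 0.15, 0.006], [-0.01, 0.151, 0.006], [-0.003, 0.151, 0.006], [0.004, 0.151, 0.006]]
[[0.011, 0.151, 0.006], [0.018, 0.15, 0.006], [0.025, 0.149, 0.006], [0.032, 0.148, 0.006], [0.038, 0.146, 0.006], [0.045, 0.144, 0.006], [0.052, 0.142, 0.006], [0.058, 0.14, 0.006]]
```

>>> move_arm:
  claw: [1,1,1,1,1,1,1,1]
  dp:
    - [-0.09,0.12,0.006]
    - [-0.087,0.124,0.006]
    - [-0.08,0.128,0.006]
    - [-0.075,0.13,0.006]
    - [-0.07,0.135,0.006]
    - [-0.063,0.138,0.006]
    - [-0.057,0.14,0.006]
    - [-0.05,0.143,0.006]
  turn:
    - [0,0,0.058]
    - [0,0,0.058]
    - [0,0,0.058]
    - [0,0,0.058]
    - [0,0,0.058]
    - [0,0,0.058]
    - [0,0,0.058]
    - [0,0,0.058]

```text
clock: 0.82
position: [0.3647, 0.3621, 0.2215]
ee_rot: [0.921, 0.389, -0.0, -0.0]
ft_force: [0.3, -0.1, -0.7]
grip_width: 1.001
```

>>> move_arm:
  claw: [1,1,1,1,1,1,1,1]
  dp:
    - [-0.043,0.145,0.006]
    - [-0.037,0.147,0.006]
    - [-0.03,0.148,0.006]
    - [-0.023,0.15,0.006]
    - [-0.016,0.15,0.006]
    - [-0.01,0.15,0.006]
    - [-0.003,0.15,0.006]
    - [0.004,0.15,0.006]
  turn:
    - [0,0,0.058]
    - [0,0,0.058]
    - [0,0,0.058]
    - [0,0,0.058]
    - [0,0,0.058]
    - [0,0,0.058]
    - [0,0,0.058]
    - [0,0,0.058]

```text
clock: 1.48
position: [0.4826, 0.1515, 0.212]
ee_rot: [0.976, 0.216, -0.0, -0.0]
ft_force: [1.1, 0.5, 0.2]
grip_width: 1.002
```

```bash
python3 -c "
from h import *
plan([.6,-.06,.2],4,8)"
```

```text
p [0.4826 0.1515 0.212 ] yaw 24.92 step mm 30.27423657231422 turn deg 2.6148104066918965
turn/row [-0.0, 0.0, 0.0581]
[[0.011, 0.151, 0.007], [0.018, 0.15, 0.007], [0.025, 0.149, 0.007], [0.031, 0.148, 0.007], [0.038, 0.146, 0.007], [0.045, 0.144, 0.007], [0.051, 0.142, 0.007], [0.058, 0.14, 0.007]]
```

>>> move_arm:
  claw: [1,1,1,1,1,1,1,1]
  dp:
    - [0.01,0.15,0.007]
    - [0.018,0.15,0.007]
    - [0.025,0.149,0.007]
    - [0.031,0.148,0.007]
    - [0.038,0.146,0.007]
    - [0.045,0.144,0.007]
    - [0.05,0.142,0.007]
    - [0.058,0.14,0.007]
  turn:
    - [0,0,0.058]
    - [0,0,0.058]
    - [0,0,0.058]
    - [0,0,0.058]
    - [0,0,0.058]
    - [0,0,0.058]
    - [0,0,0.058]
    - [0,0,0.058]

```text
clock: 2.15
position: [0.6003, -0.0592, 0.2007]
ee_rot: [0.999, 0.035, -0.0, -0.0]
ft_force: [1.0, 0.9, 1.2]
grip_width: 1.0
```

```bash
cat >> h.py <<'E'
def wsnap(name):
    o,p,R=state(); im=cams.camera('wrist'); cv2.imwrite(f'pics/{name}.png',im[:,:,::-1]); np.savez(f'pics/{name}.npz',p=p,R=R)
    print('p',np.round(p,4),'yaw',round(yaw(R),2),'F',np.round(o['ft_force'],1),o['clock'],'j7',o['joint_pos'][6])
def wpt(name,u,v,z):
    d=np.load(f'pics/{name}.npz');return np.round(wray(d['p'],d['R'],u,v,z)*1000,1)[:2]
E
python3 -c "
from h import *
wsnap('w1')"
```

```text
p [ 0.6003 -0.0592  0.2007] yaw 4.06 F [1.  0.9 1.2] 2.15 j7 0.22620761606799453
```

View pics/w1.png

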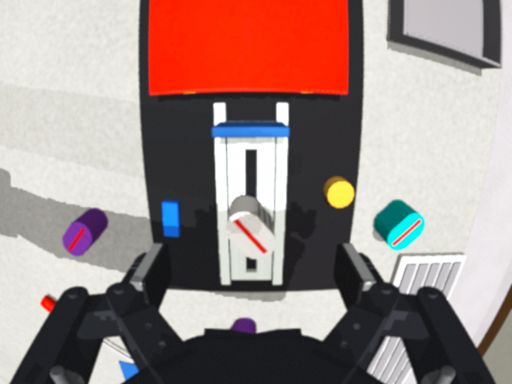

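```bash
python3 - <<'E'
import cv2
a=cv2.imread("pics/w1.png")[80:290,140:360]; cv2.imwrite("pics/w1c.png",cv2.resize(a,None,fx=2.8,fy=2.8,interpolation=cv2.INTER_CUBIC))
E
```

```text
(no output)
```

View pics/w1c.png

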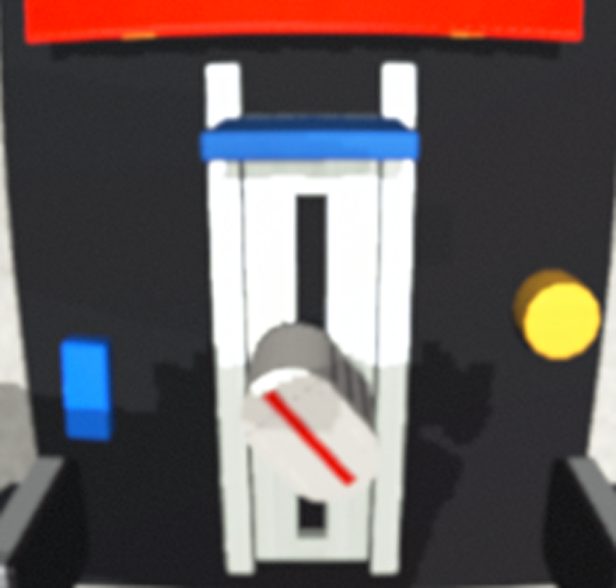

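```bash
python3 - <<'E'
from h import *
c=lambda x,y,z:wpt('w1',(x+.5)/2.8-.5+140,(y+.5)/2.8-.5+80,z)
for n,l in {'up':[(202,133,.08),(418,130,.08),(200,160,.08),(418,158,.08)],'book':[(25,43,.04),(583,40,.04),(310,41,.04)],'knob':[(310,438,.085),(268,394,.085),(352,483,.085)],'slot':[(312,195,.022),(312,537,.022)],'wt':[(558,320,.034)]}.items():
    print(n,[c(*q).tolist() for q in l])
E
```

```text
up [[561.5, -8.0], [629.8, -2.3], [561.2, -16.8], [630.6, -11.3]]
book [[487.1, 19.3], [693.9, 34.5], [593.4, 23.5]]
knob [[602.9, -109.5], [587.6, -93.8], [619.0, -126.5]]
slot [[598.2, -36.2], [609.1, -192.3]]
wt [[700.6, -76.6]]
```

```bash
python3 -c "
from h import *
plan([.5985,-.046,.036],4.1,8)"
```

```text
p [ 0.6014 -0.0656  0.2003] yaw 3.54 step mm 20.687559281255364 turn deg 0.07410155800521519
turn/row [0.0005, -0.0, -0.0016]
[[-0.001, -0.013, 0.103], [-0.001, -0.013, 0.103], [-0.001, -0.013, 0.103], [-0.001, -0.013, 0.103], [-0.001, -0.012, 0.103], [-0.001, -0.012, 0.103], [-0.001, -0.012, 0.103], [-0.001, -0.012, 0.103]]
```

>>> move_arm:
  claw: [0,0,0,0,0,0,0,0]
  dp:
    - [-0.007,-0.05,0.05]
    - [-0.007,-0.05,0.07]
    - [0,0,0.1]
    - [0,0,0.1]
    - [0,0,0.1]
    - [0,0,0.1]
    - [0,0,0.1]
    - [0,0,0.0]
  turn:
    - [0,0,-0.012]
    - [0,0,0]
    - [0,0,0]
    - [0,0,0]
    - [0,0,0]
    - [0,0,0]
    - [0,0,0]
    - [0,0,0]
  grip_force: 20

```text
clock: 2.87
position: [0.5927, -0.0371, 0.0727]
ee_rot: [0.999, 0.042, -0.003, -0.0]
ft_force: [-0.6, 0.6, -0.7]
grip_width: 0.003
```

```bash
python3 -c "
from h import *
wsnap('w2')
plan([.5985,-.046,.036],4.1,4)"
```

```text
p [ 0.5927 -0.0371  0.0727] yaw 4.78 F [-0.6  0.6 -0.7] 2.8667 j7 0.24679090832944195
p [ 0.5938 -0.0374  0.075 ] yaw 4.76 step mm 10.040721102293126 turn deg 0.17717534693126177
turn/row [-0.0001, 0.0014, 0.0037]
[[0.005, 0.011, 0.049], [0.005, 0.011, 0.049], [0.005, 0.011, 0.049], [0.005, 0.011, 0.049]]
```

View pics/w2.png

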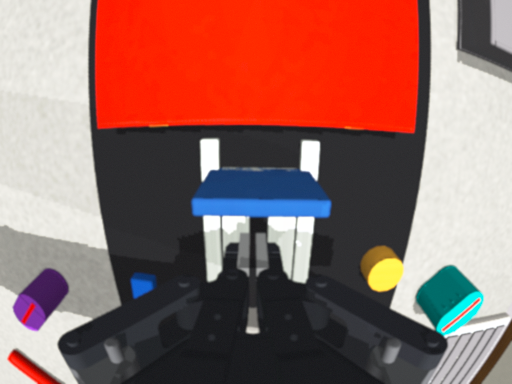

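>>> move_arm:
  claw: [0,0,0,0,0]
  dp:
    - [0.01,0.01,0.05]
    - [0.01,0.01,0.05]
    - [0,0.01,0.05]
    - [0,0,0.045]
    - [0,0,0]
  turn:
    - [0,0,0.01]
    - [0,0,0]
    - [0,0,0]
    - [0,0,0]
    - [0,0,0]

```text
clock: 3.33
position: [0.5988, -0.044, 0.0358]
ee_rot: [0.999, 0.037, -0.001, 0.0]
ft_force: [-0.9, 0.6, -0.8]
grip_width: -0.006
```

```bash
python3 -c "
from h import *
o,p,R=state();print(p,yaw(R),o['ft_force'],R[:,2])"
```

```text
[ 0.59878376 -0.04404832  0.03577984] 4.238578873985136 [-0.89645105  0.6083128  -0.76501591] [-2.80163057e-03 -1.66713000e-04 -9.99996062e-01]
```

>>> move_arm:
  claw: [0,0,0,0,0,0,0,0]
  dp:
    - [0,-0.03,0]
    - [0,-0.03,0]
    - [0,-0.02,0]
    - [0,-0.02,0]
    - [0,-0.02,0]
    - [0,-0.02,0]
    - [0,-0.02,0]
    - [0,-0.01,0]
  turn:
    - [0,0,0]
    - [0,0,0]
    - [0,0,0]
    - [0,0,0]
    - [0,0,0]
    - [0,0,0]
    - [0,0,0]
    - [0,0,0]

```text
clock: 4.0
position: [0.5979, -0.0092, 0.0384]
ee_rot: [0.999, 0.037, 0.0, -0.0]
ft_force: [0.6, -1.4, 4.4]
grip_width: -0.0
```

```bash
python3 -c "
from h import *
wsnap('w3')
import cv2
a=cv2.imread('pics/w3.png')[60:260,80:440]; cv2.imwrite('pics/w3c.png',cv2.resize(a,None,fx=2.2,fy=2.2,interpolation=cv2.INTER_CUBIC))
"
```

```text
p [ 0.5979 -0.0092  0.0384] yaw 4.29 F [ 0.6 -1.4  4.4] 4.0 j7 0.2089767888114361
```

View pics/w3c.png

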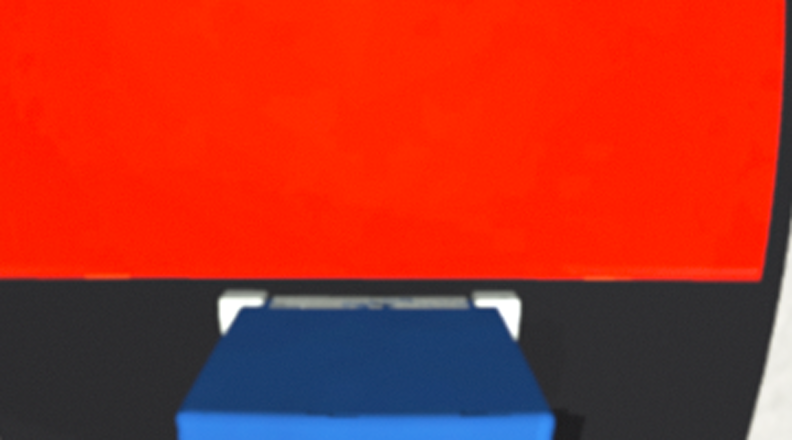

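```bash
python3 -c "
from h import *
c=lambda x,y,z:wpt('w3',(x+.5)/2.2-.5+80,(y+.5)/2.2-.5+60,z)
for z in (.04,.015): print('book',z,c(355,279,z))
for z in (.012,.022,.03): print('upbot',z,c(367,308,z), c(367,297,z))
print('top',c(180,412,.08),c(552,412,.08))
o,p,R=state();print(p,o['ft_force'])
"
```

```text
book 0.04 [590.6  26.6]
book 0.015 [590.2  18.8]
upbot 0.012 [594.    9.8] [593.8  13. ]
upbot 0.022 [593.9  13.4] [593.7  16.4]
upbot 0.03 [593.9  16.3] [593.7  19.1]
top [560.9  11.5] [628.1  16.7]
[ 0.59785748 -0.00890487  0.03830637] [0.40040825 0.18248167 4.50654263]
```

>>> move_arm:
  claw: [0,0,0,0]
  dp:
    - [0,-0.015,0]
    - [0,-0.015,0]
    - [0,-0.015,0]
    - [0,0,0]
  turn:
    - [0,0,0]
    - [0,0,0]
    - [0,0,0]
    - [0,0,0]

```text
clock: 4.38
position: [0.5971, -0.0001, 0.0382]
ee_rot: [0.999, 0.037, 0.0, -0.0]
ft_force: [0.2, 0.7, 5.6]
grip_width: -0.004
```

>>> move_arm:
  claw: [0]
  dp:
    - [0,-0.007,0]
  turn:
    - [0,0,0]

```text
clock: 4.47
position: [0.597, 0.0005, 0.0382]
ee_rot: [0.999, 0.037, 0.0, -0.0]
ft_force: [1.8, -2.5, 4.1]
grip_width: 0.004
```

```bash
cat >>h.py <<'E'
def crop(n,x0,x1,y0,y1,k):
    a=cv2.imread(f'pics/{n}.png')[y0:y1,x0:x1]; cv2.imwrite(f'pics/{n}c.png',cv2.resize(a,None,fx=k,fy=k,interpolation=cv2.INTER_CUBIC))
E
python3 -c "
from h import *
wsnap('w4');crop('w4',80,440,60,260,2.2)
"
```

```text
p [5.97e-01 5.00e-04 3.82e-02] yaw 4.25 F [ 1.8 -2.5  4.1] 4.4667 j7 0.19054203119176022
```

View pics/w4c.png

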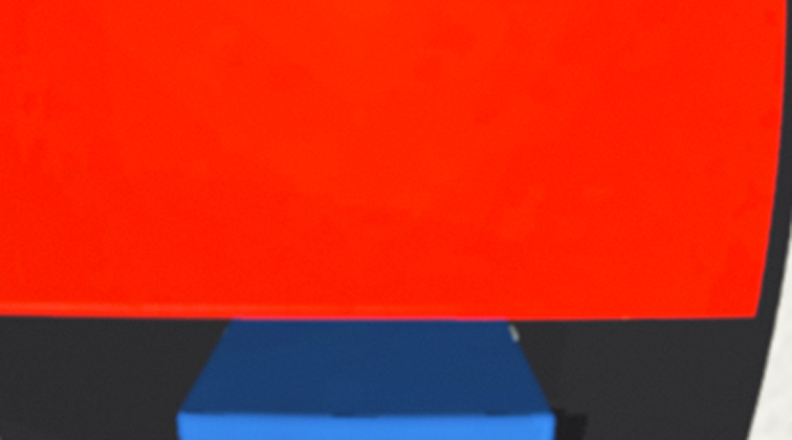

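```bash
python3 -c "
from h import *
c=lambda x,y,z:wpt('w4',(x+.5)/2.2-.5+80,(y+.5)/2.2-.5+60,z)
print('book',c(20,317,.04),c(755,317,.04),c(367,319,.04)); print('top',c(180,412,.08),c(552,412,.08))
o,p,R=state();print(p,o['ft_force'])
"
```

```text
book [503.8  20.1] [693.3  34. ] [593.1  27. ]
top [560.1  21.4] [627.1  26.6]
[0.59695812 0.00083824 0.03815971] [ 0.25867555 -1.01035867  5.4202578 ]
```

>>> move_arm:
  claw: [0,0]
  dp:
    - [0,-0.007,0]
    - [0,0,0]
  turn:
    - [0,0,0]
    - [0,0,0]

```text
clock: 4.68
position: [0.5969, 0.0022, 0.0382]
ee_rot: [0.999, 0.037, 0.0, -0.0]
ft_force: [0.6, -0.7, 5.8]
grip_width: -0.001
```

>>> move_arm:
  claw: [0,0]
  dp:
    - [0,-0.007,0]
    - [0,0,0]
  turn:
    - [0,0,0]
    - [0,0,0]

```text
clock: 4.85
position: [0.5968, 0.0035, 0.0382]
ee_rot: [0.999, 0.037, 0.0, -0.0]
ft_force: [0.3, -1.6, 4.7]
grip_width: 0.003
```

>>> move_arm:
  claw: [0,0]
  dp:
    - [0,-0.006,0]
    - [0,0,0]
  turn:
    - [0,0,0]
    - [0,0,0]

```text
clock: 5.02
position: [0.5967, 0.0045, 0.0382]
ee_rot: [0.999, 0.037, 0.0, -0.0]
ft_force: [0.8, -1.3, 5.3]
grip_width: 0.002
```

```bash

python3 -c "
from h import *
wsnap('w5');crop('w5',80,440,60,260,2.2)
cv2.imwrite('pics/s5.png',cams.camera('scene')[:,:,::-1]);crop('s5',210,330,150,250,6)
o,p,R=state();print(p,o['ft_force'])
"
```

```text
p [0.5967 0.0045 0.0382] yaw 4.25 F [ 0.8 -1.3  5.3] 5.0167 j7 0.18317745247817538
[0.59667601 0.00447297 0.03818373] [ 1.62374751 -1.60373404  4.76481322]
```

View pics/w5c.png

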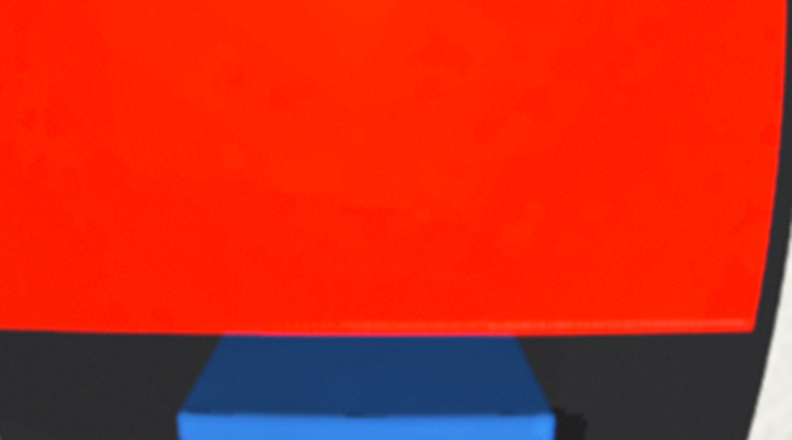

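View pics/s5c.png

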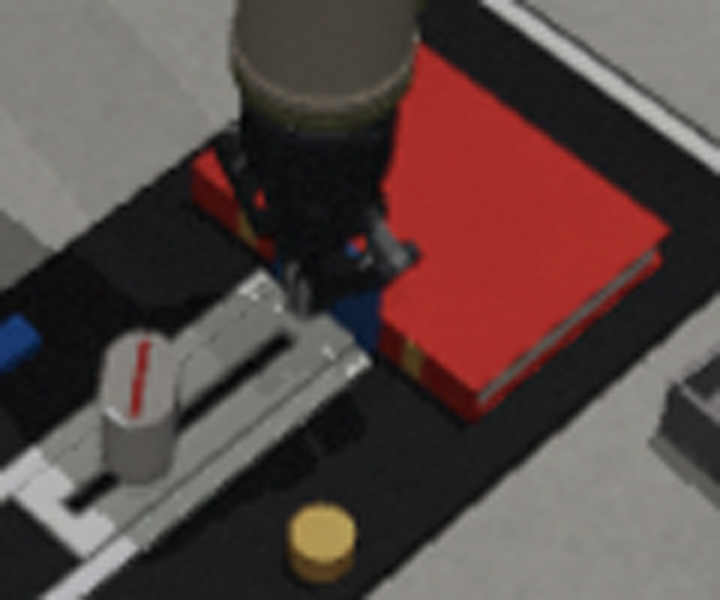

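```bash
python3 -c "
from h import *
c=lambda x,y,z:wpt('w5',(x+.5)/2.2-.5+80,(y+.5)/2.2-.5+60,z)
print('book',c(20,330,.04),c(750,331,.04),c(367,334,.04)); print('top',c(180,412,.08),c(552,412,.08))
"
```

```text
book [503.1  20.3] [692.5  34. ] [593.1  27.2]
top [559.8  25.3] [626.9  30.5]
```

>>> move_arm:
  claw: [0,0]
  dp:
    - [0,-0.005,0]
    - [0,0,0]
  turn:
    - [0,0,0]
    - [0,0,0]

```text
clock: 5.28
position: [0.5967, 0.0045, 0.0382]
ee_rot: [0.999, 0.037, 0.0, 0.0]
ft_force: [1.2, -4.3, 5.2]
grip_width: 0.002
```

>>> move_arm:
  claw: [0,0]
  dp:
    - [0,-0.004,0]
    - [0,0,0]
  turn:
    - [0,0,0]
    - [0,0,0]

```text
clock: 5.45
position: [0.5967, 0.0048, 0.0382]
ee_rot: [0.999, 0.036, 0.001, 0.001]
ft_force: [1.4, -6.0, 5.2]
grip_width: -0.004
```

>>> move_arm:
  claw: [0,0,0,0,0,0,0,0]
  dp:
    - [0,0.002,-0.02]
    - [0,0.004,-0.02]
    - [0,0.05,-0.02]
    - [0,0.05,-0.08]
    - [0,0.05,-0.12]
    - [0,0.1,-0.15]
    - [0,0.15,-0.17]
    - [0,0.15,-0.15]
  turn:
    - [0,0,0]
    - [0,0,0]
    - [0,0,0]
    - [0,0,0]
    - [0,0,0]
    - [0,0,0]
    - [0,0,0]
    - [0,0,0]

```text
clock: 6.12
position: [0.6041, -0.1019, 0.1824]
ee_rot: [0.999, 0.038, 0.0, -0.001]
ft_force: [0.7, 0.0, -0.0]
grip_width: 0.004
```

```bash

python3 -c "
from h import *
wsnap('w6');crop('w6',120,400,30,280,2.4)
plan([.6033,-.11,.16],42.5,8)
"
```

```text
p [ 0.6041 -0.1019  0.1824] yaw 4.38 F [ 0.7  0.  -0. ] 6.1167 j7 0.3192831156412851
p [ 0.6059 -0.1109  0.1891] yaw 3.91 step mm 3.6474100163539234 turn deg 4.823664204734635
turn/row [0.001, -0.0011, -0.1072]
[[-0.002, -0.001, 0.018], [-0.002, -0.001, 0.018], [-0.002, -0.001, 0.018], [-0.001, -0.001, 0.018], [-0.001, -0.001, 0.018], [-0.001, -0.001, 0.018], [-0.001, -0.001, 0.018], [-0.001, -0.001, 0.018]]
```

View pics/w6c.png

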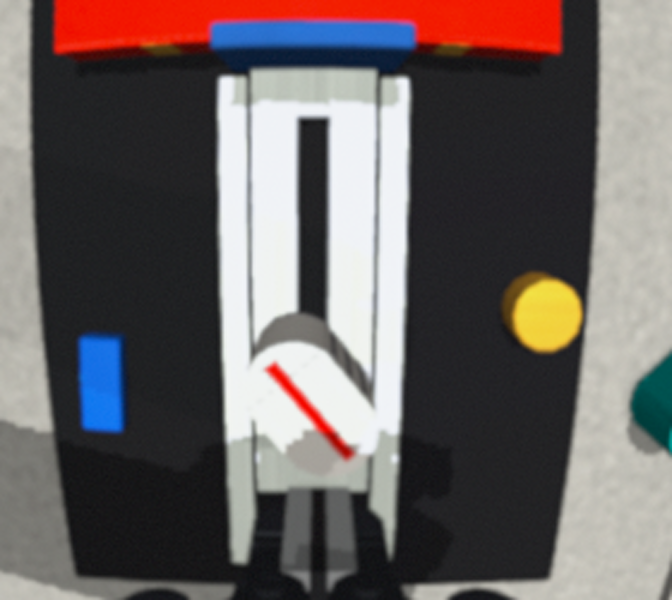

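```bash

python3 -c "
from h import *
c=lambda x,y,z:wpt('w6',(x+.5)/2.4-.5+120,(y+.5)/2.4-.5+30,z)
a,b=c(268,366,.085),c(352,457,.085);print((a+b)/2,np.degrees(np.arctan2(*(b-a)[::-1])))
print('up',c(211,24,.08),c(414,27,.08),'book',c(55,52,.04),c(560,52,.04))
"
```

```text
[ 603.  -109.9] -44.82370585015691
up [559.   24.1] [627.5  28.1] book [487.9  20.4] [692.7  35. ]
```

>>> move_arm:
  claw: [1,1,1,1,1,1,1,1]
  dp:
    - [0,0,0.018]
    - [0,0,0.018]
    - [0,0,0.018]
    - [0,0,0.018]
    - [0,0,0.018]
    - [0,0,0.018]
    - [0,0,0]
    - [0,0,0]
  turn:
    - [0,0,-0.143]
    - [0,0,-0.143]
    - [0,0,-0.143]
    - [0,0,-0.143]
    - [0,0,-0.143]
    - [0,0,-0.143]
    - [0,0,0]
    - [0,0,0]

```text
clock: 6.83
position: [0.604, -0.1018, 0.1589]
ee_rot: [0.931, 0.364, -0.0, -0.0]
ft_force: [-0.2, 0.5, 0.1]
grip_width: 0.999
```

```bash

python3 -c "
from h import *
wsnap('w7');crop('w7',120,400,130,384,2.3)
"
```

```text
p [ 0.604  -0.1018  0.1589] yaw 42.66 F [-0.2  0.5  0.1] 6.8333 j7 0.9594656768440232
```

View pics/w7c.png

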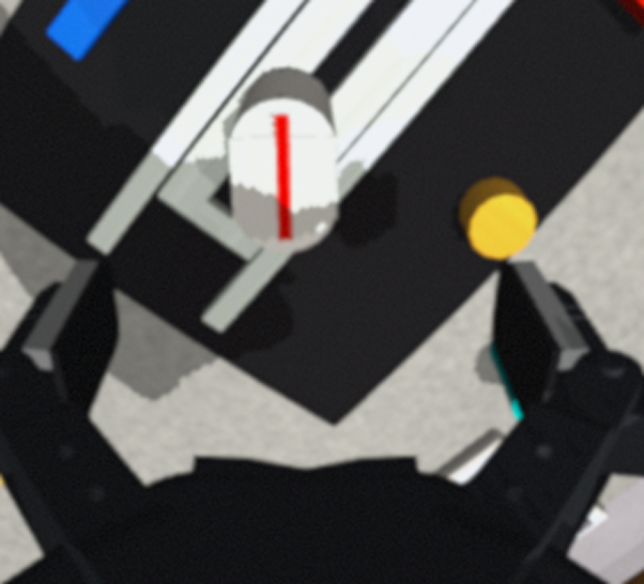

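```bash

python3 -c "
from h import *
c=lambda x,y,z:wpt('w7',(x+.5)/2.3-.5+120,(y+.5)/2.3-.5+130,z)
a,b=c(281,117,.085),c(286,238,.085);print((a+b)/2,np.linalg.norm(b-a),np.degrees(np.arctan2(*(b-a)[::-1])))
print(c(230,175,.085),c(338,175,.085))
plan([.6033,-.1103,.105],43.5,5)
"
```

```text
[ 603.25 -109.65] 44.268498958062786 -45.732174577563725
[ 588.8 -120.9] [615.7 -95.9]
p [ 0.6042 -0.1019  0.1591] yaw 42.63 step mm 10.942328635600617 turn deg 0.1742403160659674
turn/row [-0.0001, -0.0, -0.0039]
[[-0.006, 0.006, 0.054], [-0.006, 0.006, 0.054], [-0.006, 0.006, 0.054], [-0.006, 0.006, 0.054], [-0.006, 0.006, 0.054]]
```

>>> move_arm:
  claw: [1,1,1,1,1,1,1,1]
  dp:
    - [-0.01,0.01,0.06]
    - [-0.01,0.01,0.06]
    - [-0.01,0.008,0.09]
    - [0,0,0.09]
    - [0,0,0.09]
    - [0,0,0.09]
    - [0,0,0.09]
    - [0,0,0]
  turn:
    - [0,0,-0.015]
    - [0,0,-0.015]
    - [0,0,0]
    - [0,0,0]
    - [0,0,0]
    - [0,0,0]
    - [0,0,0]
    - [0,0,0]

```text
clock: 7.55
position: [0.6008, -0.1098, 0.0402]
ee_rot: [0.927, 0.376, -0.003, -0.001]
ft_force: [-0.2, 0.7, -0.1]
grip_width: 1.004
```

```bash

python3 -c "
from h import *
wsnap('w8')
plan([.603,-.1097,.042],44,1)
"
```

```text
p [ 0.6008 -0.1098  0.0402] yaw 44.18 F [-0.2  0.7 -0.1] 7.55 j7 1.0408686368631657
p [ 0.6018 -0.11    0.0423] yaw 44.18 step mm 1.265915930977457 turn deg 0.32444177512954314
turn/row [-0.0042, 0.0044, 0.0039]
[[0.005, 0.003, 0.002]]
```

View pics/w8.png

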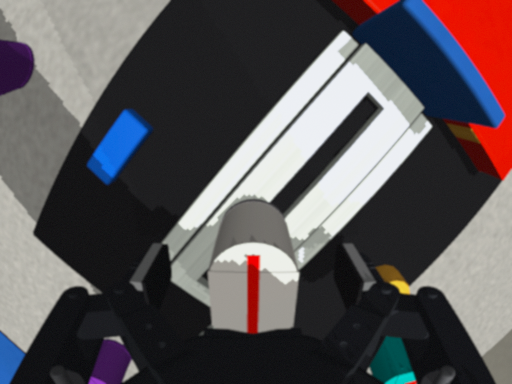

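>>> move_arm:
  claw: [0.6,0.35,0.3,0.3,0.3,0.3,0.3,0.3]
  dp:
    - [0.005,0.002,0.002]
    - [0,0,0]
    - [0,0,0]
    - [0,0,0]
    - [0,0,0]
    - [0,0,0]
    - [0,0,0]
    - [0,0,0]
  turn:
    - [0,0,0]
    - [0,0,0]
    - [0,0,0]
    - [0,0,0]
    - [0,0,0]
    - [0,0,0]
    - [0,0,0]
    - [0,0,0]
  grip_force: 20

```text
clock: 8.27
position: [0.6045, -0.1112, 0.0457]
ee_rot: [0.927, 0.376, -0.0, 0.001]
ft_force: [-4.1, -3.6, 5.9]
grip_width: 0.416
```

```bash

python3 -c "
from h import *
wsnap('w9')
o,p,R=state();print(p,yaw(R),R[:,2],o['ft_force'],o['torque'],o['grip_width'])
"
```

```text
p [ 0.6045 -0.1112  0.0457] yaw 44.13 F [-4.1 -3.6  5.9] 8.2667 j7 1.039929908337246
[ 0.60452857 -0.11122419  0.04571371] 44.13437270700162 [ 2.54465892e-04 -1.26698873e-03 -9.99999165e-01] [-3.90264169 -3.8566463   6.10158727] [-0.75706482  0.97710746 -0.05118228] 0.41893236697009123
```

View pics/w9.png

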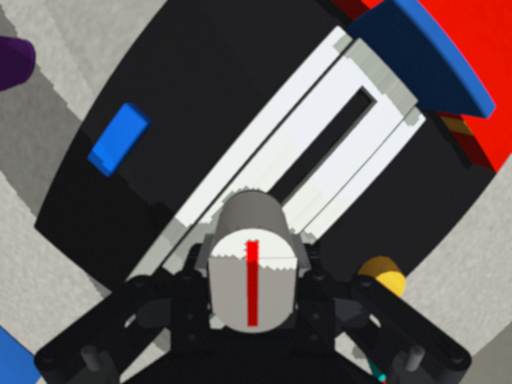

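>>> move_arm:
  claw: [0.3,0.3,0.3]
  dp:
    - [-0.008,0,0]
    - [0,0,0]
    - [0,0,0]
  turn:
    - [0,0,0]
    - [0,0,0]
    - [0,0,0]

```text
clock: 8.57
position: [0.6044, -0.1114, 0.0457]
ee_rot: [0.927, 0.376, 0.001, 0.001]
ft_force: [-0.9, -3.3, 6.3]
grip_width: 0.418
```

```bash
cat >>h.py <<'E'
def st():
    o,p,R=state();print('p',np.round(p*1e3,2),'yaw',round(yaw(R),2),'Ftool',np.round(R.T@o['ft_force'],1),'Tq',np.round(R.T@o['torque'],3),'g',round(o['grip_width'],3),'j7',round(o['joint_pos'][6],3),'t',round(o['clock'],2))
E
python3 -c "
from h import *
st()"
```

```text
p [ 604.4  -111.39   45.73] yaw 44.19 Ftool [-2.9  1.8 -6.3] Tq [-0.293 -0.396 -0.047] g 0.418 j7 1.042 t 8.57
```

>>> move_arm:
  claw: [0.3,0.3,0.3,0.3,0.3]
  dp:
    - [-0.006,0.002,0.01]
    - [0,0,0]
    - [0,0,0]
    - [0,0,0]
    - [0,0,0]
  turn:
    - [0,0,-0.1]
    - [0,0,-0.1]
    - [0,0,-0.1]
    - [0,0,-0.1]
    - [0,0,0]

```text
clock: 8.98
position: [0.6047, -0.1109, 0.0451]
ee_rot: [0.855, 0.519, 0.002, 0.0]
ft_force: [-3.6, 1.6, 19.5]
grip_width: 0.419
```

```bash
python3 -c "
from h import *
st()"
```

```text
p [ 604.71 -110.91   45.08] yaw 62.55 Ftool [ -0.2  -3.9 -19.5] Tq [ 1.043  0.16  -0.123] g 0.419 j7 1.335 t 8.98
```

>>> move_arm:
  claw: [0.3,0.3,0.3,0.3]
  dp:
    - [0,-0.003,-0.007]
    - [0,0,0]
    - [0,0,0]
    - [0,0,0]
  turn:
    - [0,0,-0.1]
    - [0,0,-0.1]
    - [0,0,0]
    - [0,0,0]

```text
clock: 9.32
position: [0.6036, -0.1111, 0.0455]
ee_rot: [0.813, 0.583, 0.001, 0.0]
ft_force: [-1.1, 0.5, 9.9]
grip_width: 0.416
```

```bash
python3 -c "
from h import *
st()"
```

```text
p [ 603.65 -111.08   45.46] yaw 71.27 Ftool [ 0.2 -1.2 -9.9] Tq [ 0.262  0.07  -0.086] g 0.416 j7 1.474 t 9.32
```

>>> move_arm:
  claw: [0.3,0.3,0.3]
  dp:
    - [0,0,0]
    - [0,0,0]
    - [0,0,0]
  turn:
    - [0,0,-0.1]
    - [0,0,-0.1]
    - [0,0,0]

```text
clock: 9.57
position: [0.6037, -0.1115, 0.0455]
ee_rot: [0.763, 0.646, 0.001, 0.001]
ft_force: [-1.2, -0.1, 9.1]
grip_width: 0.422
```

>>> move_arm:
  claw: [0.3,0.3,0.3]
  dp:
    - [0,0,0]
    - [0,0,0]
    - [0,0,0]
  turn:
    - [0,0,-0.1]
    - [0,0,-0.1]
    - [0,0,0]

```text
clock: 9.82
position: [0.6038, -0.1113, 0.0455]
ee_rot: [0.71, 0.704, 0.001, 0.001]
ft_force: [-0.4, -0.6, 9.6]
grip_width: 0.417
```

```bash
python3 -c "
from h import *
st()"
```

```text
p [ 603.79 -111.33   45.51] yaw 89.52 Ftool [-0.6 -0.4 -9.6] Tq [ 0.145  0.04  -0.086] g 0.417 j7 1.766 t 9.82
```

>>> move_arm:
  claw: [0.3,0.3,0.3]
  dp:
    - [0,0,0]
    - [0,0,0]
    - [0,0,0]
  turn:
    - [0,0,-0.1]
    - [0,0,-0.1]
    - [0,0,0]

```text
clock: 10.07
position: [0.6039, -0.1113, 0.0455]
ee_rot: [0.653, 0.758, 0.001, 0.001]
ft_force: [0.6, -0.7, 8.7]
grip_width: 0.421
```

>>> move_arm:
  claw: [0.3,0.3,0.3]
  dp:
    - [0,0,0]
    - [0,0,0]
    - [0,0,0]
  turn:
    - [0,0,-0.1]
    - [0,0,-0.1]
    - [0,0,0]

```text
clock: 10.32
position: [0.6039, -0.111, 0.0453]
ee_rot: [0.591, 0.807, 0.001, 0.001]
ft_force: [0.5, 0.6, 6.3]
grip_width: 0.419
```

```bash
python3 -c "
from h import *
st();wsnap('w10')"
```

```text
p [ 603.93 -111.     45.31] yaw 107.53 Ftool [ 0.4  0.7 -6.3] Tq [-0.332  0.117 -0.045] g 0.419 j7 2.055 t 10.32
p [ 0.6039 -0.111   0.0453] yaw 107.53 F [0.5 0.6 6.3] 10.3167 j7 2.0546129015892296
```

View pics/w10.png

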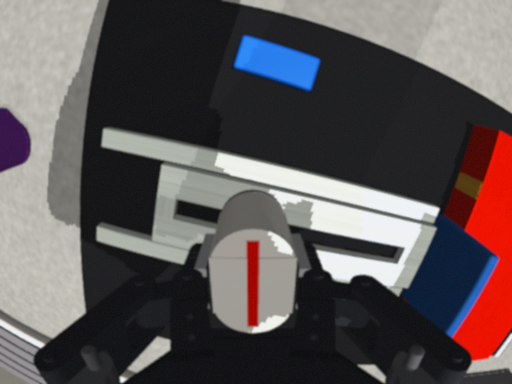

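>>> move_arm:
  claw: [0.3,0.3,0.3]
  dp:
    - [0,0,0]
    - [0,0,0]
    - [0,0,0]
  turn:
    - [0,0,0]
    - [0,0,0]
    - [0,0,0]

```text
clock: 10.62
position: [0.6039, -0.111, 0.0453]
ee_rot: [0.593, 0.805, 0.001, 0.001]
ft_force: [0.8, 0.9, 7.1]
grip_width: 0.419
```

```bash
python3 -c "
from h import *
st()"
```

```text
p [ 603.91 -110.97   45.29] yaw 107.25 Ftool [ 0.6  1.1 -7.1] Tq [-0.31   0.065  0.018] g 0.419 j7 2.05 t 10.62
```

>>> move_arm:
  claw: [0.3,0.3,0.3]
  dp:
    - [0,0,0.002]
    - [0,0,0]
    - [0,0,0]
  turn:
    - [0,0,-0.1]
    - [0,0,-0.1]
    - [0,0,0]

```text
clock: 10.87
position: [0.6026, -0.1105, 0.0437]
ee_rot: [0.526, 0.85, 0.001, -0.0]
ft_force: [0.5, 3.2, 0.6]
grip_width: 0.422
```

```bash
python3 -c "
from h import *
st()"
```

```text
p [ 602.64 -110.5    43.73] yaw 116.47 Ftool [ 2.6  1.8 -0.6] Tq [-0.298  0.484  0.013] g 0.422 j7 2.198 t 10.87
```

>>> move_arm:
  claw: [0.3,0.3,0.3,0.3]
  dp:
    - [-0.003,0,0.012]
    - [0,0,0.012]
    - [0,0,0]
    - [0,0,0]
  turn:
    - [0,0,0]
    - [0,0,0]
    - [0,0,0]
    - [0,0,0]

```text
clock: 11.2
position: [0.6032, -0.111, 0.0384]
ee_rot: [0.529, 0.849, 0.001, -0.0]
ft_force: [3.7, 4.9, -0.6]
grip_width: 0.417
```

```bash
python3 -c "
from h import *
st()"
```

```text
p [ 603.17 -110.99   38.42] yaw 116.18 Ftool [2.8 5.5 0.7] Tq [-1.026  0.675  0.064] g 0.417 j7 2.195 t 11.2
```

>>> move_arm:
  claw: [0.3,0.3,0.3]
  dp:
    - [0.004,0.006,0.007]
    - [0,0,0]
    - [0,0,0]
  turn:
    - [0,0,0]
    - [0,0,0]
    - [0,0,0]

```text
clock: 11.45
position: [0.6036, -0.1111, 0.0377]
ee_rot: [0.529, 0.849, -0.0, 0.0]
ft_force: [-1.4, 2.4, 5.6]
grip_width: 0.421
```

```bash
python3 -c "
from h import *
st();wsnap('w11')
cv2.imwrite('pics/s11.png',cams.camera('scene')[:,:,::-1]);crop('s11',200,320,150,250,6)"
```

```text
p [ 603.57 -111.07   37.67] yaw 116.14 Ftool [ 2.7 -0.2 -5.6] Tq [0.04  0.532 0.029] g 0.421 j7 2.193 t 11.45
p [ 0.6036 -0.1111  0.0377] yaw 116.14 F [-1.4  2.4  5.6] 11.45 j7 2.193040025323656
```

View pics/w11.png

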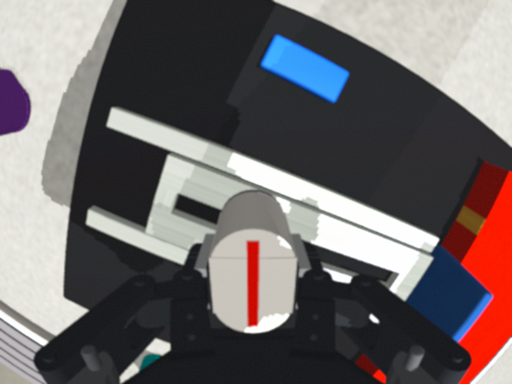

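View pics/s11c.png

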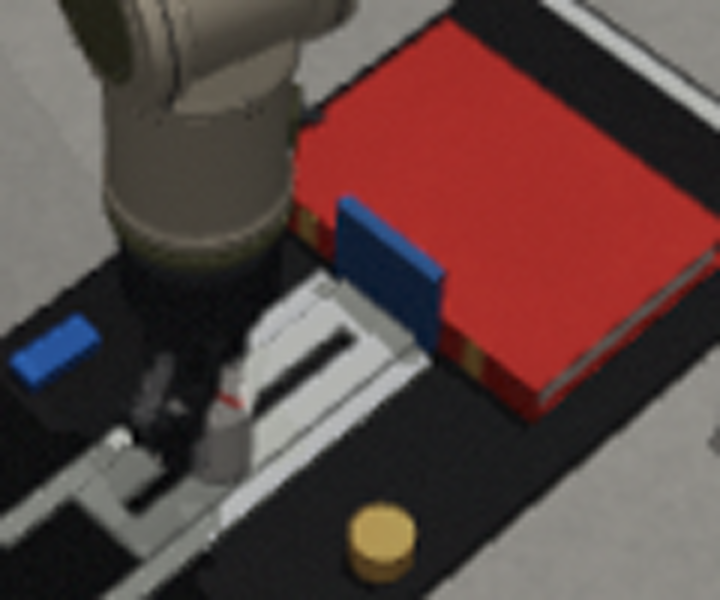

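>>> move_arm:
  claw: [0.3,0.3,0.3,0.3,0.3,0.3]
  dp:
    - [0,0,0.002]
    - [0,0,0.002]
    - [0,0,0.002]
    - [0,0,0.002]
    - [0,0,0]
    - [0,0,0]
  turn:
    - [0,0,0.1]
    - [0,0,0.1]
    - [0,0,0.1]
    - [0,0,0.1]
    - [0,0,0]
    - [0,0,0]

```text
clock: 12.05
position: [0.6036, -0.1113, 0.0363]
ee_rot: [0.655, 0.755, -0.0, 0.0]
ft_force: [-1.6, 1.5, 6.9]
grip_width: 0.42
```

```bash
python3 -c "
from h import *
st()"
```

```text
p [ 603.63 -111.32   36.29] yaw 98.09 Ftool [ 1.7 -1.4 -6.9] Tq [0.336 0.324 0.06 ] g 0.42 j7 1.905 t 12.05
```

>>> move_arm:
  claw: [0.3,0.3,0.3,0.3,0.3,0.3]
  dp:
    - [0,0,0.002]
    - [0,0,0.002]
    - [0,0,0.002]
    - [0,0,0.002]
    - [0,0,0]
    - [0,0,0]
  turn:
    - [0,0,0.1]
    - [0,0,0.1]
    - [0,0,0.1]
    - [0,0,0.1]
    - [0,0,0]
    - [0,0,0]

```text
clock: 12.55
position: [0.6037, -0.1116, 0.0348]
ee_rot: [0.766, 0.643, -0.0, 0.0]
ft_force: [-2.0, 1.8, 7.1]
grip_width: 0.417
```

```bash
python3 -c "
from h import *
st()"
```

```text
p [ 603.68 -111.59   34.76] yaw 80.08 Ftool [ 1.5 -2.2 -7.1] Tq [0.404 0.114 0.066] g 0.417 j7 1.618 t 12.55
```

>>> move_arm:
  claw: [0.3,0.3,0.3,0.3,0.3,0.3]
  dp:
    - [0,-0.003,0.002]
    - [0,0,0.002]
    - [0,0,0.002]
    - [0,0,0.002]
    - [0,0,0]
    - [0,0,0]
  turn:
    - [0,0,0.1]
    - [0,0,0.1]
    - [0,0,0.1]
    - [0,0,0.1]
    - [0,0,0]
    - [0,0,0]

```text
clock: 13.05
position: [0.6034, -0.1118, 0.0333]
ee_rot: [0.857, 0.516, 0.0, 0.001]
ft_force: [-0.6, 0.7, 6.7]
grip_width: 0.419
```

```bash
python3 -c "
from h import *
st()"
```

```text
p [ 603.36 -111.77   33.27] yaw 62.07 Ftool [ 0.4 -0.8 -6.7] Tq [ 0.106 -0.052  0.014] g 0.419 j7 1.332 t 13.05
```

>>> move_arm:
  claw: [0.3,0.3,0.3,0.3]
  dp:
    - [0,0,0]
    - [0,0,0.002]
    - [0,0,0.001]
    - [0,0,0]
  turn:
    - [0,0,0]
    - [0,0,0.1]
    - [0,0,0.05]
    - [0,0,0]
  grip_force: 40

```text
clock: 13.38
position: [0.6036, -0.1119, 0.0332]
ee_rot: [0.886, 0.463, 0.0, 0.001]
ft_force: [-1.0, -1.0, 11.2]
grip_width: 0.415
```

```bash
python3 -c "
from h import *
st()"
```

```text
p [ 603.57 -111.94   33.19] yaw 55.19 Ftool [ -1.4  -0.3 -11.2] Tq [ 0.342 -0.113  0.029] g 0.415 j7 1.224 t 13.38
```

>>> move_arm:
  claw: [0.3,0.3,0.3]
  dp:
    - [0,0,0]
    - [0,0,0]
    - [0,0,0]
  turn:
    - [0,0,0.1]
    - [0,0,0]
    - [0,0,0]

```text
clock: 13.63
position: [0.6037, -0.1119, 0.0332]
ee_rot: [0.903, 0.429, 0.001, 0.001]
ft_force: [-0.7, 0.5, 10.1]
grip_width: 0.415
```

```bash
python3 -c "
from h import *
st()"
```

```text
p [ 603.74 -111.87   33.2 ] yaw 50.81 Ftool [  0.   -0.8 -10.2] Tq [ 0.259 -0.024  0.059] g 0.415 j7 1.155 t 13.63
```

>>> move_arm:
  claw: [0.3,0.3,0.3]
  dp:
    - [0,0,-0.001]
    - [0,0,0]
    - [0,0,0]
  turn:
    - [0,0,0.1]
    - [0,0,0]
    - [0,0,0]

```text
clock: 13.88
position: [0.6036, -0.1119, 0.0332]
ee_rot: [0.919, 0.393, 0.001, 0.001]
ft_force: [-0.8, -0.1, 8.3]
grip_width: 0.415
```

```bash
python3 -c "
from h import *
st()"
```

```text
p [ 603.6  -111.86   33.19] yaw 46.32 Ftool [-0.6 -0.5 -8.3] Tq [ 0.2   -0.008  0.079] g 0.415 j7 1.084 t 13.88
```

>>> move_arm:
  claw: [0.3,0.3,0.3]
  dp:
    - [0,0,0]
    - [0,0,0]
    - [0,0,0]
  turn:
    - [0,0,0.1]
    - [0,0,0]
    - [0,0,0]

```text
clock: 14.13
position: [0.6036, -0.1119, 0.0332]
ee_rot: [0.934, 0.357, 0.001, 0.001]
ft_force: [0.0, 0.1, 8.5]
grip_width: 0.416
```

```bash
python3 -c "
from h import *
st()"
```

```text
p [ 603.56 -111.9    33.19] yaw 41.81 Ftool [ 0.1 -0.  -8.5] Tq [ 0.174 -0.02   0.051] g 0.416 j7 1.013 t 14.13
```

>>> move_arm:
  claw: [0.3,0.3,0.3]
  dp:
    - [0,0,0]
    - [0,0,0]
    - [0,0,0]
  turn:
    - [0,0,0.1]
    - [0,0,0]
    - [0,0,0]

```text
clock: 14.38
position: [0.6035, -0.1119, 0.0331]
ee_rot: [0.947, 0.32, 0.0, 0.001]
ft_force: [-1.2, 0.1, 9.1]
grip_width: 0.416
```

```bash
python3 -c "
from h import *
st();wsnap('w12')"
```

```text
p [ 603.46 -111.93   33.13] yaw 37.3 Ftool [-0.9 -0.8 -9.1] Tq [0.207 0.021 0.146] g 0.416 j7 0.942 t 14.38
p [ 0.6035 -0.1119  0.0331] yaw 37.3 F [-1.2  0.1  9.1] 14.3833 j7 0.9415903777218193
```

View pics/w12.png

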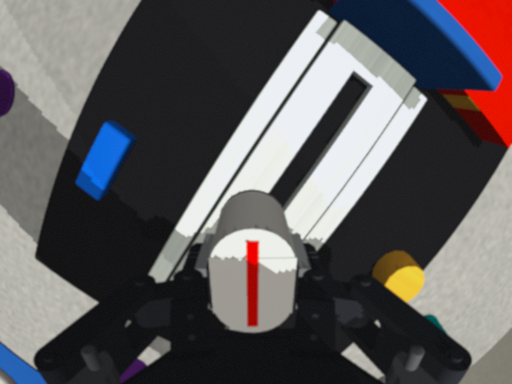

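>>> move_arm:
  claw: [0.3,0.3,0.3]
  dp:
    - [0,0,0]
    - [0,0,0]
    - [0,0,0]
  turn:
    - [0,0,0.04]
    - [0,0,0]
    - [0,0,0]

```text
clock: 14.68
position: [0.6034, -0.112, 0.0331]
ee_rot: [0.952, 0.305, 0.0, 0.001]
ft_force: [-1.6, -0.1, 9.2]
grip_width: 0.414
```

```bash
python3 -c "
from h import *
st()"
```

```text
p [ 603.41 -111.98   33.11] yaw 35.53 Ftool [-1.4 -0.8 -9.2] Tq [ 0.255 -0.032  0.11 ] g 0.414 j7 0.914 t 14.68
```

>>> move_arm:
  claw: [0.3,0.3,0.3]
  dp:
    - [0,0,0]
    - [0,0,0]
    - [0,0,0]
  turn:
    - [0,0,0.04]
    - [0,0,0]
    - [0,0,0]

```text
clock: 14.93
position: [0.6034, -0.1119, 0.0331]
ee_rot: [0.957, 0.29, 0.001, 0.001]
ft_force: [-1.5, 0.5, 9.0]
grip_width: 0.419
```

```bash
python3 -c "
from h import *
st()"
```

```text
p [ 603.44 -111.95   33.14] yaw 33.73 Ftool [-1.  -1.3 -9. ] Tq [ 0.138 -0.005  0.143] g 0.419 j7 0.885 t 14.93
```

>>> move_arm:
  claw: [0.3,0.3,0.3]
  dp:
    - [0,0,0]
    - [0,0,0]
    - [0,0,0]
  turn:
    - [0,0,0.05]
    - [0,0,0]
    - [0,0,0]

```text
clock: 15.18
position: [0.6035, -0.1119, 0.0331]
ee_rot: [0.963, 0.271, 0.001, 0.001]
ft_force: [-0.7, 0.2, 7.6]
grip_width: 0.416
```

```bash
python3 -c "
from h import *
st();cams.camera('top');st();cams.camera('top');st()"
```

```text
p [ 603.49 -111.91   33.13] yaw 31.47 Ftool [-0.5 -0.5 -7.6] Tq [0.193 0.018 0.109] g 0.416 j7 0.85 t 15.18
p [ 603.49 -111.94   33.13] yaw 31.48 Ftool [-0.2 -1.1 -7.6] Tq [ 0.152 -0.025  0.168] g 0.415 j7 0.85 t 15.23
p [ 603.48 -111.94   33.11] yaw 31.48 Ftool [-0.  -0.8 -7.9] Tq [ 0.168 -0.054  0.096] g 0.414 j7 0.85 t 15.28
```

>>> move_arm:
  claw: [0.3,0.3,0.3]
  dp:
    - [0,0,0]
    - [0,0,0]
    - [0,0,0]
  turn:
    - [0,0,0.08]
    - [0,0,0]
    - [0,0,0]

```text
clock: 15.53
position: [0.6036, -0.1118, 0.0331]
ee_rot: [0.971, 0.241, 0.001, 0.001]
ft_force: [0.3, 0.1, 8.0]
grip_width: 0.416
```

```bash
python3 -c "
from h import *
st();wsnap('w13');st();crop('w13',180,330,180,350,3.5)"
```

```text
p [ 603.57 -111.84   33.1 ] yaw 27.86 Ftool [ 0.3  0.1 -8. ] Tq [0.161 0.038 0.177] g 0.416 j7 0.793 t 15.53
p [ 0.6036 -0.1118  0.0331] yaw 27.86 F [0.3 0.1 8. ] 15.5333 j7 0.7930294257472869
p [ 603.61 -111.84   33.15] yaw 27.88 Ftool [-1.  -0.4 -7.7] Tq [0.138 0.125 0.17 ] g 0.416 j7 0.793 t 15.58
```

View pics/w13c.png

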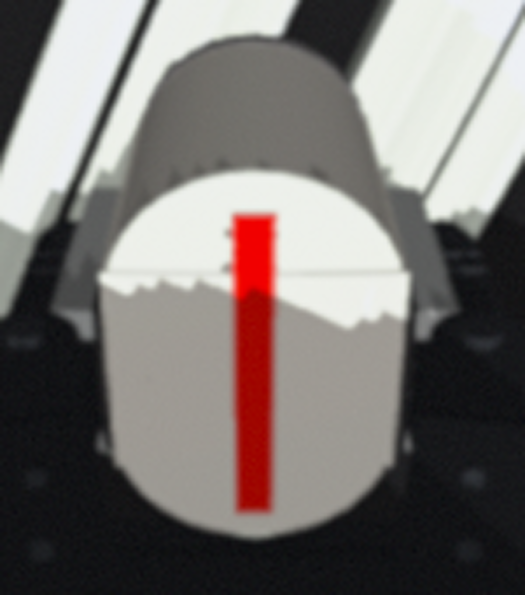

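>>> move_arm:
  claw: [0.3,0.3,0.3]
  dp:
    - [0,0,-0.002]
    - [0,0,0]
    - [0,0,0]
  turn:
    - [0,0,0.06]
    - [0,0,0]
    - [0,0,0]

```text
clock: 15.83
position: [0.6033, -0.1119, 0.0331]
ee_rot: [0.976, 0.219, 0.0, 0.001]
ft_force: [-0.6, -2.1, 6.1]
grip_width: 0.421
```

```bash
python3 -c "
from h import *
st();cams.camera('top');st();cams.camera('top');st()"
```

```text
p [ 603.32 -111.86   33.15] yaw 25.25 Ftool [-1.5  1.7 -6.1] Tq [-0.107  0.198  0.161] g 0.421 j7 0.752 t 15.83
p [ 603.31 -111.84   33.12] yaw 25.27 Ftool [-0.3  1.1 -5.8] Tq [-0.083  0.13   0.129] g 0.417 j7 0.752 t 15.88
p [ 603.34 -111.86   33.14] yaw 25.27 Ftool [-0.3  1.3 -6. ] Tq [-0.127  0.184  0.169] g 0.418 j7 0.752 t 15.93
```

>>> move_arm:
  claw: [0.3,0.3,0.3]
  dp:
    - [0,0,-0.002]
    - [0,0,0]
    - [0,0,0]
  turn:
    - [0,0,0.07]
    - [0,0,0]
    - [0,0,0]

```text
clock: 16.18
position: [0.6031, -0.1118, 0.0332]
ee_rot: [0.981, 0.192, 0.0, 0.001]
ft_force: [1.1, -3.0, 3.7]
grip_width: 0.417
```

```bash
python3 -c "
from h import *
st();cams.camera('top');st();cams.camera('top');st()"
```

```text
p [ 603.08 -111.78   33.18] yaw 22.19 Ftool [-0.1  3.2 -3.7] Tq [-0.63   0.188  0.157] g 0.417 j7 0.704 t 16.18
p [ 603.07 -111.73   33.17] yaw 22.21 Ftool [ 0.2  3.5 -3.1] Tq [-0.725  0.182  0.159] g 0.417 j7 0.704 t 16.23
p [ 603.07 -111.71   33.19] yaw 22.2 Ftool [-0.4  3.7 -3.2] Tq [-0.832  0.138  0.121] g 0.418 j7 0.704 t 16.28
```

>>> move_arm:
  claw: [0.3,0.3,0.3]
  dp:
    - [0,0.003,0]
    - [0,0,0]
    - [0,0,0]
  turn:
    - [0,0,0.1]
    - [0,0,0]
    - [0,0,0]

```text
clock: 16.53
position: [0.6033, -0.1114, 0.0332]
ee_rot: [0.988, 0.155, 0.0, 0.0]
ft_force: [0.6, -2.9, 5.8]
grip_width: 0.418
```

```bash
python3 -c "
from h import *
st();cams.camera('top');st();wsnap('w14');st();crop('w14',180,330,180,350,3.5)"
```

```text
p [ 603.34 -111.43   33.15] yaw 17.79 Ftool [-0.3  3.  -5.8] Tq [-0.448  0.263  0.144] g 0.418 j7 0.635 t 16.53
p [ 603.33 -111.46   33.16] yaw 17.8 Ftool [ 0.6  2.  -4.6] Tq [-0.49   0.213  0.21 ] g 0.416 j7 0.635 t 16.58
p [ 0.6033 -0.1115  0.0332] yaw 17.8 F [ 1.1 -1.7  4.6] 16.5833 j7 0.6352853000962382
p [ 603.3  -111.48   33.14] yaw 17.79 Ftool [ 0.   3.1 -5.2] Tq [-0.507  0.275  0.144] g 0.417 j7 0.635 t 16.63
```

View pics/w14.png

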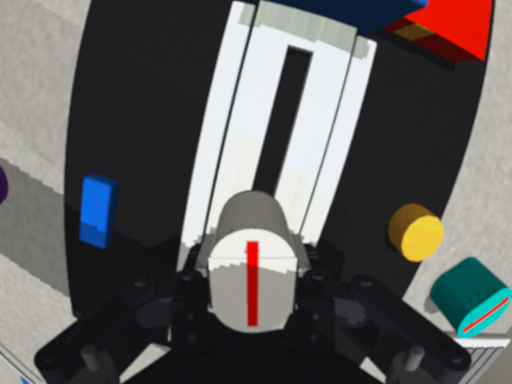

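>>> move_arm:
  claw: [0.3,0.3,0.3]
  dp:
    - [0,0.004,0]
    - [0,0,0]
    - [0,0,0]
  turn:
    - [0,0,0.1]
    - [0,0,0]
    - [0,0,0]

```text
clock: 16.88
position: [0.6035, -0.1117, 0.0332]
ee_rot: [0.993, 0.115, 0.0, -0.0]
ft_force: [0.5, -0.1, 5.8]
grip_width: 0.415
```

```bash
cat >> h.py <<'E'
def tq(n=4):
    L=[]
    for i in range(n):
        o,p,R=state();L.append(np.r_[R.T@o['ft_force'],R.T@o['torque']]);cams.camera('top')
    print('mean',np.round(np.mean(L,0),3));st()
E
python3 -c "
from h import *
tq()"
```

```text
mean [ 5.000e-03  3.380e-01 -5.455e+00 -1.570e-01  2.480e-01  2.050e-01]
p [ 603.53 -111.65   33.16] yaw 13.28 Ftool [ 0.1  1.2 -6.2] Tq [-0.143  0.227  0.21 ] g 0.417 j7 0.565 t 17.08
```

>>> move_arm:
  claw: [0.3,0.3,0.3]
  dp:
    - [0,0.001,0]
    - [0,0,0]
    - [0,0,0]
  turn:
    - [0,0,0.07]
    - [0,0,0]
    - [0,0,0]

```text
clock: 17.33
position: [0.6035, -0.1117, 0.0332]
ee_rot: [0.996, 0.088, 0.0, -0.0]
ft_force: [-0.8, -0.2, 6.4]
grip_width: 0.418
```

```bash
python3 -c "
from h import *
tq()"
```

```text
mean [-0.175  0.079 -6.012 -0.045  0.184  0.18 ]
p [ 603.47 -111.71   33.14] yaw 10.13 Ftool [-0.6 -0.6 -6.8] Tq [-0.089  0.218  0.166] g 0.417 j7 0.517 t 17.53
```

>>> move_arm:
  claw: [0.3,0.3,0.3,0.3]
  dp:
    - [0,0.001,0]
    - [0,0,0]
    - [0,0,0]
    - [0,0,0]
  turn:
    - [0,0,0.07]
    - [0,0,0.06]
    - [0,0,0]
    - [0,0,0]

```text
clock: 17.87
position: [0.6034, -0.1118, 0.0332]
ee_rot: [0.999, 0.037, -0.0, -0.0]
ft_force: [-1.3, 0.6, 7.5]
grip_width: 0.416
```

```bash
python3 -c "
from h import *
tq(6);wsnap('w15');crop('w15',160,350,160,350,3.1)"
```

```text
mean [-0.898 -0.564 -6.937  0.039  0.037  0.161]
p [ 603.39 -111.78   33.14] yaw 4.29 Ftool [-0.7 -0.4 -6.8] Tq [0.045 0.025 0.156] g 0.415 j7 0.426 t 18.17
p [ 0.6034 -0.1118  0.0331] yaw 4.29 F [-0.7  0.4  6.8] 18.1667 j7 0.4257023131757181
```

View pics/w15c.png

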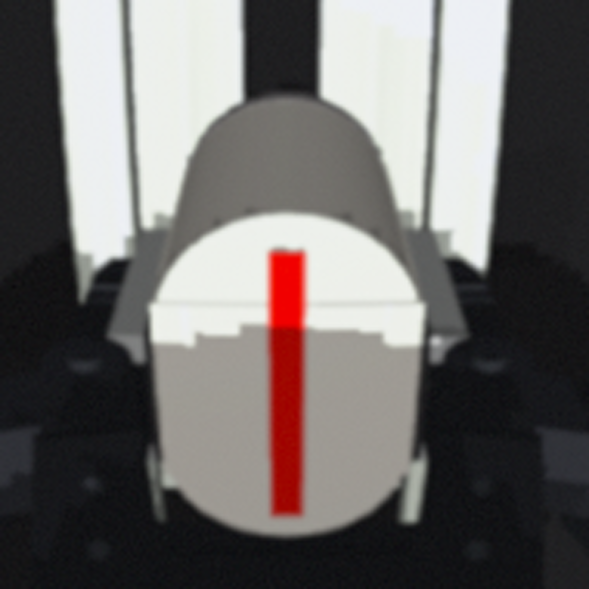

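>>> move_arm:
  claw: [0.3,0.7,0.7,0.7,0.7]
  dp:
    - [0,0,-0.004]
    - [0,0,0]
    - [0,0,0]
    - [0,0,0]
    - [0,0,0]
  turn:
    - [0,0,0]
    - [0,0,0]
    - [0,0,0]
    - [0,0,0]
    - [0,0,0]

```text
clock: 18.63
position: [0.6031, -0.1122, 0.0335]
ee_rot: [0.999, 0.037, -0.0, -0.0]
ft_force: [1.0, -0.5, 0.1]
grip_width: 0.699
```

```bash
python3 -c "
from h import *
st();wsnap('w16');crop('w16',120,390,140,384,2.4)"
```

```text
p [ 603.14 -112.18   33.51] yaw 4.2 Ftool [ 1.   0.6 -0.1] Tq [-0.006 -0.025  0.036] g 0.699 j7 0.424 t 18.63
p [ 0.6031 -0.1122  0.0335] yaw 4.2 F [ 1.  -0.5  0.1] 18.6333 j7 0.42398494832155925
```

View pics/w16c.png

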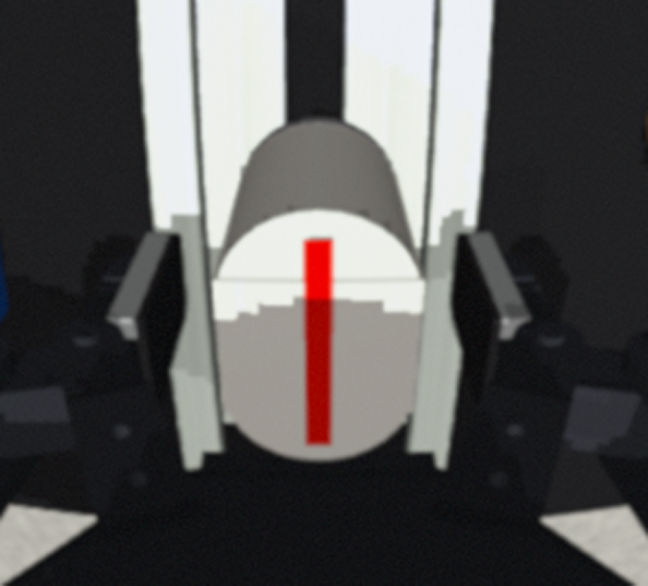

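>>> move_arm:
  claw: [0.8,0.8,0.8,0.8,0.8,0.8]
  dp:
    - [0,0,-0.05]
    - [0,0,-0.1]
    - [0,0,-0.15]
    - [0,0,-0.15]
    - [0,0,-0.1]
    - [0,0,0]
  turn:
    - [0,0,0]
    - [0,0,0]
    - [0,0,0]
    - [0,0,0]
    - [0,0,0]
    - [0,0,0]

```text
clock: 19.18
position: [0.6058, -0.1132, 0.1494]
ee_rot: [0.999, 0.036, 0.004, 0.0]
ft_force: [0.1, -0.5, 0.1]
grip_width: 0.801
```

```bash
python3 -c "
from h import *
st();wsnap('w17');crop('w17',120,390,140,384,2.4);cv2.imwrite('pics/s17.png',cams.camera('scene')[:,:,::-1]);crop('s17',200,320,150,250,6)"
```

```text
p [ 605.76 -113.24  149.4 ] yaw 4.14 Ftool [ 0.   0.5 -0.1] Tq [-0.001  0.056 -0.015] g 0.801 j7 0.368 t 19.18
p [ 0.6058 -0.1132  0.1494] yaw 4.14 F [ 0.1 -0.5  0.1] 19.1833 j7 0.3678503018386922
```

View pics/w17c.png

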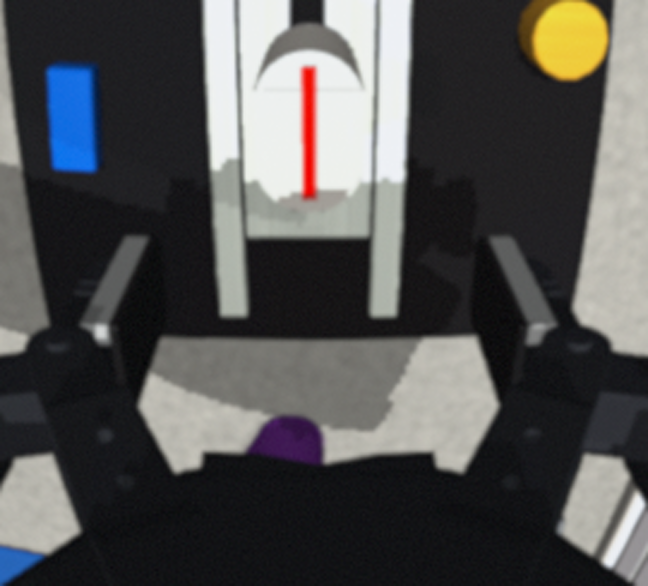

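View pics/s17c.png

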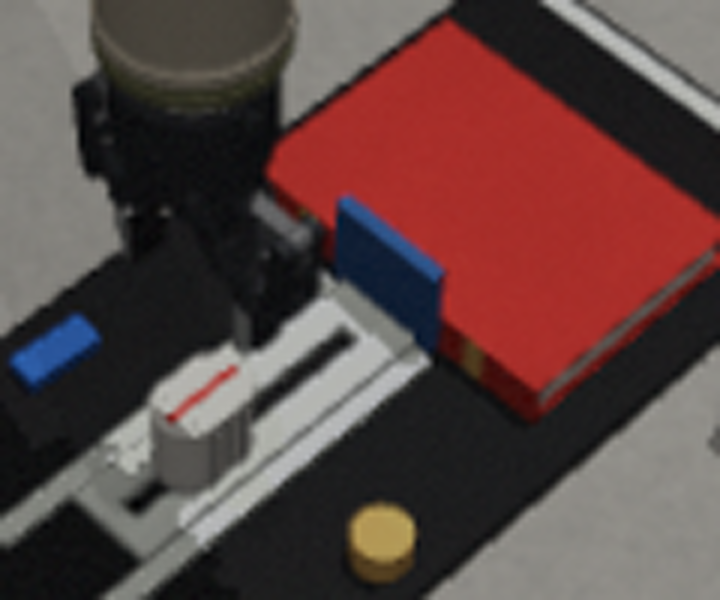

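```bash
python3 -c "
from h import *
c=lambda x,y,z:wpt('w17',(x+.5)/2.4-.5+120,(y+.5)/2.4-.5+140,z)
s=lambda x,y,z:ray('scene',(x+.5)/6-.5+200,(y+.5)/6-.5+150,z)[:2]*1000
for z in (.068,.072,.076,.080):
  a,b=c(308,68,z),c(309,198,z);e,f=s(236,368,z),s(170,417,z)
  print(z,(a+b)/2,np.linalg.norm(b-a),np.degrees(np.arctan2(*(b-a)[::-1])),'sc',np.round((e+f)/2,1),np.linalg.norm(e-f))
"
```

```text
0.068 [ 603.9  -110.75] 45.82630249103673 -85.74513311984892 sc [ 604.7 -108.3] 43.359758494060586
0.072 [ 603.8  -109.35] 45.02854650108085 -85.66960843593283 sc [ 606.9 -110. ] 43.214212894293595
0.076 [ 603.75 -108.  ] 44.12357646428947 -85.71084667118105 sc [ 609.1 -111.8] 43.06866729452659
0.08 [ 603.7 -106.6] 43.31835638617881 -85.76360520094126 sc [ 611.3 -113.6] 42.9231216947596
```

```bash
python3 -c "
from h import *
plan([.6036,-.1100,.037],4.3,6)"
```

```text
p [ 0.6039 -0.1125  0.145 ] yaw 4.17 step mm 18.0083131827314 turn deg 0.029003491836390376
turn/row [-0.0, -0.0004, -0.0005]
[[-0.0, -0.002, 0.09], [-0.0, -0.002, 0.09], [-0.0, -0.002, 0.09], [-0.0, -0.002, 0.09], [-0.0, -0.002, 0.09], [-0.0, -0.002, 0.09]]
```

>>> move_arm:
  claw: [0.8,0.8,0.8,0.8,0.8,0.8,0.8,0.8]
  dp:
    - [0,-0.006,0.09]
    - [0,0,0.1]
    - [0,0,0.1]
    - [0,0,0.1]
    - [0,0,0.09]
    - [0,0,0.06]
    - [0,0,0]
    - [0,0,0]
  turn:
    - [0,0,0]
    - [0,0,0]
    - [0,0,0]
    - [0,0,0]
    - [0,0,0]
    - [0,0,0]
    - [0,0,0]
    - [0,0,0]

```text
clock: 19.95
position: [0.6028, -0.1112, 0.0353]
ee_rot: [0.999, 0.036, -0.001, -0.0]
ft_force: [1.2, -0.2, 0.6]
grip_width: 0.799
```

```bash
python3 -c "
from h import *
tq(3)"
```

```text
mean [ 0.486  0.422 -0.374 -0.031  0.028  0.017]
p [ 604.12 -111.38   36.94] yaw 4.16 Ftool [ 1.2  0.1 -0.2] Tq [-0.025  0.022  0.004] g 0.8 j7 0.421 t 20.1
```

Position is good; regrip for a torque check.

>>> move_arm:
  claw: [0.3,0.3,0.3,0.3,0.3,0.3,0.3,0.3]
  dp:
    - [0,0,0]
    - [0,0,0]
    - [0,0,0]
    - [0,0,0]
    - [0,0,0]
    - [0,0,0]
    - [0,0,0]
    - [0,0,0]
  turn:
    - [0,0,0]
    - [0,0,0]
    - [0,0,0]
    - [0,0,0]
    - [0,0,0]
    - [0,0,0]
    - [0,0,0]
    - [0,0,0]
  grip_force: 40

```text
clock: 20.77
position: [0.6034, -0.1112, 0.0365]
ee_rot: [0.999, 0.036, 0.0, -0.0]
ft_force: [-3.2, -0.1, 5.3]
grip_width: 0.42
```

```bash
python3 -c "
from h import *
tq(3)"
```

```text
mean [-2.847 -0.602 -5.397  0.226 -0.541 -0.   ]
p [ 603.43 -111.23   36.53] yaw 4.16 Ftool [-3.3 -1.1 -5.5] Tq [ 0.157 -0.541  0.034] g 0.417 j7 0.421 t 20.92
```

>>> move_arm:
  claw: [0.3,0.3,0.3]
  dp:
    - [-0.004,-0.001,-0.004]
    - [0,0,0]
    - [0,0,0]
  turn:
    - [0,0,0]
    - [0,0,0]
    - [0,0,0]

```text
clock: 21.17
position: [0.6032, -0.1112, 0.0366]
ee_rot: [0.999, 0.036, 0.001, 0.0]
ft_force: [4.7, -1.5, -5.1]
grip_width: 0.415
```

```bash
python3 -c "
from h import *
tq(3)"
```

```text
mean [ 4.983  1.849  5.733 -0.35   0.965 -0.03 ]
p [ 603.23 -111.28   36.65] yaw 4.16 Ftool [5.  1.7 5.3] Tq [-0.43   0.966 -0.004] g 0.415 j7 0.42 t 21.32
```

>>> move_arm:
  claw: [0.3,0.3,0.3]
  dp:
    - [0,0,0]
    - [0,0,0]
    - [0,0,0]
  turn:
    - [0,0,0.04]
    - [0,0,0]
    - [0,0,0]

```text
clock: 21.57
position: [0.603, -0.1112, 0.0366]
ee_rot: [1.0, 0.021, 0.001, 0.0]
ft_force: [5.2, -2.3, -6.1]
grip_width: 0.414
```

```bash
python3 -c "
from h import *
tq(3)"
```

```text
mean [ 5.092  2.481  5.981 -0.4    1.141  0.082]
p [ 602.99 -111.24   36.65] yaw 2.41 Ftool [5.6 2.  5.6] Tq [-0.4    1.17   0.127] g 0.415 j7 0.393 t 21.72
```

>>> move_arm:
  claw: [0.3,0.3,0.3,0.3]
  dp:
    - [0.002,0.001,0.002]
    - [0,0,0]
    - [0,0,0]
    - [0,0,0]
  turn:
    - [0,0,0.08]
    - [0,0,0]
    - [0,0,0]
    - [0,0,0]

```text
clock: 22.05
position: [0.6032, -0.1113, 0.0366]
ee_rot: [1.0, -0.01, 0.0, -0.0]
ft_force: [1.0, -0.6, 2.1]
grip_width: 0.418
```

```bash
python3 -c "
from h import *
tq(4)"
```

```text
mean [ 0.869  0.757 -3.24  -0.081  0.273  0.119]
p [ 603.15 -111.25   36.51] yaw -1.19 Ftool [ 0.6  1.  -4.4] Tq [-0.087  0.199  0.036] g 0.415 j7 0.338 t 22.25
```

```bash
python3 -c "
from h import *
for i in range(10):
  o,p,R=state();print(np.round((R.T@o['torque'])[2],3),np.round((R.T@o['ft_force'])[2],1),end=' | ');cams.camera('top')
wsnap('w18');crop('w18',160,350,160,350,3.1)"
```

```text
0.036 -4.4 | 0.052 -4.8 | 0.012 -6.0 | 0.017 -5.7 | 0.003 -5.7 | -0.016 -6.1 | 0.057 -6.4 | 0.028 -4.9 | 0.036 -5.1 | 0.034 -6.1 | p [ 0.6032 -0.1112  0.0365] yaw -1.2 F [-0.4 -0.6  5.1] 22.75 j7 0.3372358603514598
```

View pics/w18c.png

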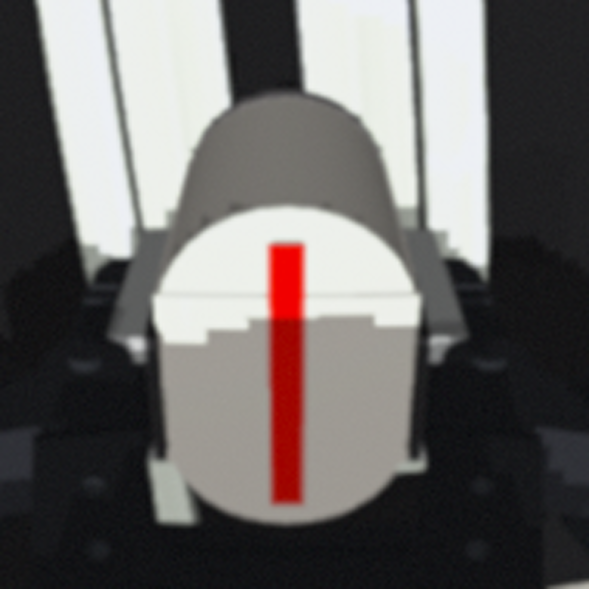

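>>> move_arm:
  claw: [0.3,0.3]
  dp:
    - [0,0,0]
    - [0,0,-0.001]
  turn:
    - [0,0,0.04]
    - [0,0,0.04]

```text
clock: 22.97
position: [0.6031, -0.1113, 0.0366]
ee_rot: [0.999, -0.042, 0.0, -0.0]
ft_force: [2.0, -0.8, 1.5]
grip_width: 0.418
```

```bash
python3 -c "
from h import *
for i in range(8):
  o,p,R=state();print(np.round((R.T@o['torque'])[2],3),np.round((R.T@o['ft_force'])[2],1),round(yaw(R),2),end=' | ');cams.camera('top')
"
```

```text
-0.247 -1.5 -4.86 | -0.129 -4.7 -5.0 | 0.109 -3.4 -4.85 | 0.169 -3.6 -4.79 | 0.1 -3.7 -4.77 | 0.097 -4.5 -4.78 | 0.037 -4.6 -4.79 | 0.102 -5.2 -4.79 |
```

>>> move_arm:
  claw: [0.3,0.8,0.8,0.8,0.8]
  dp:
    - [0,0,-0.001]
    - [0,0,0]
    - [0,0,0]
    - [0,0,0]
    - [0,0,0]
  turn:
    - [0,0,0]
    - [0,0,0]
    - [0,0,0]
    - [0,0,0]
    - [0,0,0]

```text
clock: 23.78
position: [0.6025, -0.1111, 0.0362]
ee_rot: [0.999, -0.042, -0.001, -0.0]
ft_force: [0.2, -0.8, 0.4]
grip_width: 0.799
```

>>> move_arm:
  claw: [0.8,0.8,0.8,0.8,0.8,0.8,0.8]
  dp:
    - [0,0,-0.05]
    - [0,0,-0.1]
    - [0,0,-0.15]
    - [0,0,-0.15]
    - [0,0,-0.1]
    - [0,0,-0.1]
    - [0,0,0]
  turn:
    - [0,0,0]
    - [0,0,0]
    - [0,0,0]
    - [0,0,0]
    - [0,0,0]
    - [0,0,0]
    - [0,0,0]

```text
clock: 24.37
position: [0.6048, -0.1119, 0.1716]
ee_rot: [0.999, -0.042, 0.003, -0.0]
ft_force: [0.3, -0.0, 0.4]
grip_width: 0.801
```

```bash
python3 -c "
from h import *
st();cams.camera('top');cams.camera('top');wsnap('w19');crop('w19',120,390,0,260,2.3);cv2.imwrite('pics/s19.png',cams.camera('scene')[:,:,::-1]);crop('s19',200,320,150,250,6)"
```

```text
p [ 604.82 -111.9   171.65] yaw -4.85 Ftool [ 0.3 -0.  -0.4] Tq [ 0.03   0.049 -0.009] g 0.801 j7 0.213 t 24.37
p [ 0.6033 -0.1113  0.1677] yaw -4.84 F [-0.3  0.4 -0.2] 24.4667 j7 0.21376295731245049
```

View pics/w19c.png

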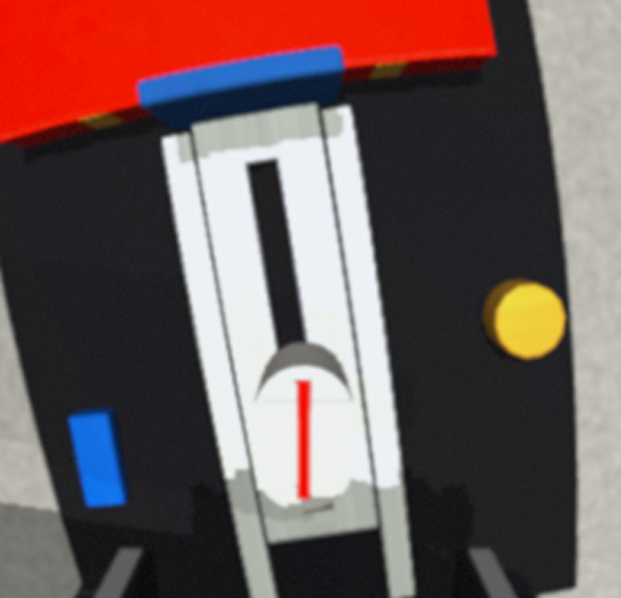

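View pics/s19c.png

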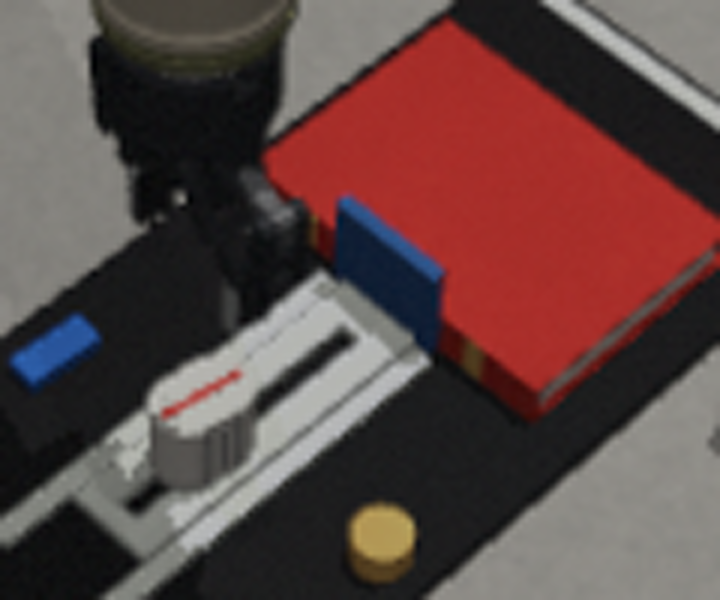

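```bash
python3 -c "
from h import *
c=lambda x,y,z:wpt('w19',(x+.5)/2.3-.5+120,(y+.5)/2.3-.5,z)
s=lambda x,y,z:ray('scene',(x+.5)/6-.5+200,(y+.5)/6-.5+150,z)[:2]*1000-np.array([2.5,-.4])
for z in (.068,.072,.076):
  a,b=c(303,381,z),c(304,497,z);e,f=s(240,373,z),s(165,413,z)
  print(z,(a+b)/2,np.linalg.norm(b-a),np.degrees(np.arctan2(*(b-a)[::-1])),'sc',np.round((e+f)/2,1))
print('up',c(138,83,.08),c(342,46,.08),'book',c(0,142,.04),c(496,53,.04))
"
```

```text
0.068 [ 603.8 -110.6] 45.74188452611021 -94.5139884580013 sc [ 602.3 -108.3]
0.072 [ 603.9 -109.3] 44.92883261336753 -94.34002072596441 sc [ 604.5 -110. ]
0.076 [ 604. -108.] 44.13116812412743 -94.41862046698928 sc [ 606.7 -111.8]
up [559.5  23.8] [628.4  28.9] book [489.2  19.9] [692.9  35.2]
```

```bash
python3 -c "
from h import *
plan([.598,-.05,.17],4.2,4)"
```

```text
p [ 0.6025 -0.1111  0.166 ] yaw -4.83 step mm 15.344702637763618 turn deg 2.2580228060961547
turn/row [-0.0001, 0.0003, -0.0502]
[[-0.012, -0.076, -0.005], [-0.009, -0.076, -0.005], [-0.006, -0.076, -0.005], [-0.003, -0.077, -0.005]]
```

>>> move_arm:
  claw: [0.8,0.8,0.8,0.8,0.8,0.8,0.8]
  dp:
    - [-0.012,-0.076,-0.005]
    - [-0.009,-0.076,-0.005]
    - [-0.006,-0.076,-0.005]
    - [-0.003,-0.077,-0.005]
    - [0,0,0]
    - [0,0,0]
    - [0,0,0]
  turn:
    - [0,0,-0.05]
    - [0,0,-0.05]
    - [0,0,-0.05]
    - [0,0,-0.05]
    - [0,0,0]
    - [0,0,0]
    - [0,0,0]

```text
clock: 25.15
position: [0.5985, -0.05, 0.1706]
ee_rot: [0.999, 0.037, 0.0, 0.0]
ft_force: [0.2, -0.5, -0.0]
grip_width: 0.801
```

```bash
python3 -c "
from h import *
wsnap('w20');crop('w20',180,330,70,180,5)"
```

```text
p [ 0.5985 -0.05    0.1706] yaw 4.19 F [ 0.2 -0.5 -0. ] 25.15 j7 0.24401353554785213
```

View pics/w20c.png

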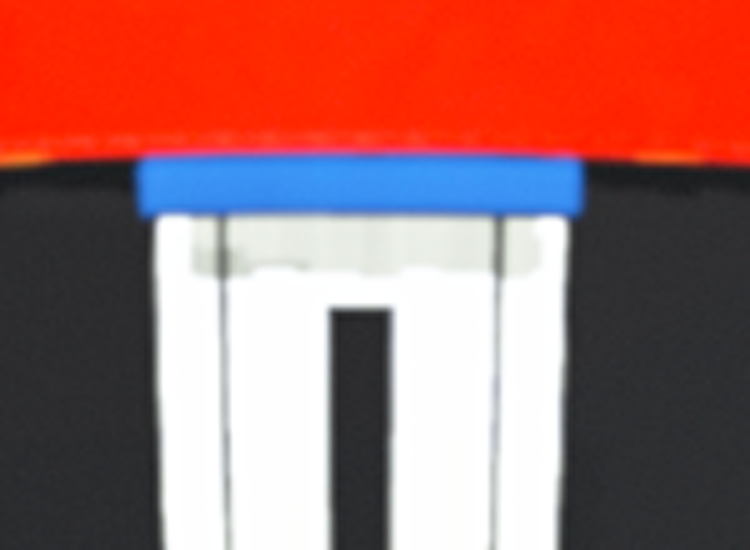

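```bash
python3 -c "
from h import *
print(manip.hand_in());st()"
```

```text
the job is handed in; nothing more can be done
None
the job is handed in; nothing more can be done
```

I slid the blue stop against the book's spine, dropped the white knob onto its thread and screwed it down, released it, and handed the job in at about 25 s of the 72 s.

**What I did**
- **Stop:** I pushed it with shut fingers until it halted and the force climbed to about 6 N. The book's measured position stayed within about 1 mm.
- **Thread start:** the drop came about 70° anticlockwise, with the knob coming down about 7 mm.
- **Screwing down:** I then turned it about 120° clockwise in all.

**Last checks**
- **Gap:** a picture from straight above shows the stop's face on the spine with no gap. An earlier slanted view had suggested about 1.4 mm, within calibration error.
- **Knob position:** two cameras put the knob's top 71–72 mm above the desk, where 72 mm means it is seated on the foot plate. It is centred on the stud to about 1 mm and stayed at its angle when let go.
- **Pull test:** part-way through the final tightening, lifting with about 6 N moved the knob only about 0.1 mm, so it had no thread play left.

**What disagreed**
- **Angle:** the clockwise turn went past the stated 50–100°. The knob was already at its final height after about 60°.
- **Torque:** it levelled off at about 0.15–0.2 N m instead of climbing sharply. After the regrip it read about 0.1 N m and faded while held.
- **Clamp force:** I could not measure it directly, so the 3 N requirement rests on the pull test and the knob holding its angle.

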